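Set the shielded heat dial of a laboratory hotplate

TASK

Swing the clear flip cover on the front of the hotplate all the way up and back until it rests open by itself against its rest posts. Then turn the heat dial beneath it anticlockwise right back to its zero stop, bring it up clockwise again until its scale reads 60 degrees against the index line, and let go, with the cover left open. Leave the beaker, the two bottles and the cork ring where they stand.

Things in the scene. Friction and masses are not known exactly. Their poses are not given: they have to be found in the camera images.
- hotplate: White hotplate, fixed, 200 mm wide. Origin on the bench under its panel, x to its back, z up. Its front is a panel sloping up at 30 degrees from the front edge (x -85 mm, 35 mm high) to x 62 mm; behind that, to x 252 mm, a level top with a ceramic plate, 130 mm high. Two steel posts, 202 mm high, at x 56, y +-35 mm are the rest for the open cover.
- dial_centre (a point): Fixed point where the dial's axis meets the panel. z: out of the panel along the dial's axis; x: up the slope to the hinge; y: along the hinge. Index line: painted along +x, 35 to 49 mm out. Guard rails 24 mm high at y +-63 mm, hinge posts 52 mm high at x 75. Dial: aluminium disc, 64 mm across, top 8 mm above the panel, carrying the bar grip.
- bar_grip (a point): Fixed point on the dial's axis, 30 mm above the panel, at the height to grip the dial's black bar grip: 12 mm wide (pinch across this), 40 mm long plus a small pointed nose at one end (26 mm from the axis), from 8 to 37 mm above the panel. Axes as dial_centre; they do not turn with the dial. The top of the bar has a white line towards its nose.
- dial (a joint): Dial reading, rad: clockwise angle (seen facing the panel) from the index line to the bar's pointed end, = scale reading at the index. Starts 1.7 to 2.6. Hard stops at 0 and 3.0; between them about 0.05 N m of friction, stays where left. Skirt lines every 10 degrees, longer every 30, run anticlockwise from 0 at the nose: 60 degrees (1.047) is the second long line after zero.
- hinge_mid (a point): Fixed point at the middle of the cover's hinge line, 75 mm up the slope from dial_centre and 46 mm out of the panel. Axes as dial_centre: the hinge runs along y.
- cover (a joint): Opening of the flip cover, rad: 0 closed (parallel to the panel, 46 mm above it), 2.09 upright, 2.36 fully open on its rest, leaning 15 degrees back. It swings freely, weighs 0.09 to 0.17 kg, falls shut if let go before upright, and falls onto its rest and stays if let go well beyond it.
- tongue (a point): Where to pinch the cover: in the grey tongue in the middle of its free edge, 149 mm from the hinge, 15 mm from the tongue's end, 34 mm beyond the edge. Tongue 10 mm thick along y (pinch along y; it can pivot between pads), 22 mm high. Cover: clear plate 115 mm (x) by 120 by 3 mm, 20 mm deep skirt. Axes turn with the cover: x to the hinge, y along it, z out of the outer face.
- beaker: Bystander: loose glass beaker on the ceramic plate, 68 mm across, 85 mm high; origin under its centre.
- bottle_a: Bystander: loose amber bottle beside the hotplate, 44 mm across, 95 mm high; origin under its centre.
- bottle_b: Bystander: loose amber bottle beside the hotplate, 54 mm across, 125 mm high; origin under its centre.
- cork_ring: Bystander: loose cork ring on the bench, 80 mm across, 22 mm high; origin under its centre.

How it is judged:
By the outcome, as a careful person would: the job done as asked, in the order asked, and still so for the second after the job is handed in, with the robot touching nothing.
It also fails if it takes over 66 s, if anything falls off the work surface, if the arm or the gripper's body presses on something with over 40 N, if the wrist force passes 120 N, or if a joint passes its speed limit or range.

ROBOT

A 6-joint arm with a two-finger parallel gripper is mounted at the origin on the work surface. World frame = base frame: x ahead of the robot, y to its left, z up, the work surface at z = 0. Lengths are in m, angles in rad, forces in N, time in s.
With the tool pointing down it reaches from about 0.375 to 0.975 m from the base axis. Payload 3.8 kg.
Tool frame: the origin (TCP) lies between the finger pads; the fingertips stand 8 mm ahead of it and the grasp point (between the pads) lies 11 mm behind it; z points along the fingers, y is the direction in which the jaws open and shut (so a half turn about z gives the same grasp; the last joint's range is limited). The gripper opens to 85 mm and grips with 20 to 120 N. Pads are 22 mm wide; open, the fingers measure 114 mm over their backs; the gripper's body (76 mm by 85 mm) begins 54 mm behind the grasp point. The pads swing forward as they close: fully open they stand 13 mm farther back than shut.
Start: joints at [1.158, 0.264, 1.604, -0, 1.274, -0.037], TCP at [0.248, 0.628, 0.203] pointing down, gripper open.
Joint ranges: [-2.63, 2.63], [-0.94, 2.18], [0.31, 2.57], [-1.31, 4.45], [0, 2.66], [-2.55, 2.55]. Speed limits (rad/s): [2.57, 2.57, 3.14, 3.14, 3.14, 3.14].

INTERFACE

Orientations are given as a unit quaternion [w, x, y, z].
In Python, from cell import readout, eyes, bot gives the robot as it stands.
- The arm moves only by the shell command python3 -m inch 'ROWS' [FORCE]. ROWS is text: rows parted by semicolons, each of 7 numbers parted by spaces: the shift along the tool's x, y, z in mm, then the turn, a rotation vector about the tool's x, y, z in degrees, then the gripper's target within -1 to 1 (fully open at 1, half-way at 0, shut at -1). A call has 1 to 10 rows; each row shifts and turns the pose as measured when the row begins, along the tool's axes as they then stand; what a row does not reach is not made up. A row lasts 1/10 s, in which the tool goes at most 50 mm and 8.59 degrees, less where a joint would pass 70% of its speed; a pose out of reach is approached as far as the arm can. A call is refused whole if a number of a shift passes 50 or a number of a turn 8.59, either way. A call with a gripper value outside its range is refused whole. The fingers move at their own pace and stop on an object; FORCE is the grip in N (left out, the last holds). Time passes only in rows, so rows that do not move let the fingers close. It gives the time, the measured TCP pose, the force and the opening at its end, in the units of the state.
- readout.sense(): the state, without advancing time (a new reading comes with each control period).
- eyes.camera(name): name is "scene" or "top"; returns (picture, depth): 480x640x3 uint8, red, green, blue; 480x640 float32, m along the optical axis (not along the pixel's ray), 0 where there is no reading.
- eyes.get_calibration(name): a dict with "fx", "fy", "cx", "cy" (pixels), "position" and "attitude" of the camera in the world. Camera axes: x right, y down, z forward; pixel columns grow to the right and rows downward; lengths in m; the calibration is good to about 2 mm. A picture is of the moment at which its call begins. get_calibration takes no time and is no camera call.
- bot.hand_in(): hands the job in, once; it reports no verdict.
The state is a dict: "clock": time; "qpos": joint angles; "qd": joint speeds; "joint_torque": joint torques, N m; "tool_pos": TCP position; "eef_rot": TCP orientation; "ft_force": force on the tool from outside, world axes, zero at the start; "moment": the same for the moment, N m; "finger_gap": finger opening in m.
Only numpy, scipy, OpenCV 4.12 (cv2) and the standard library are available. Lean on these libraries where they do the work, as an engineer would, in place of code of your own. Each camera call takes 0.05 s, during which the arm holds its last target.

## Working session

There is one attempt and no reset: what is moved stays moved. The work goes in short steps, Python scripts to look and compute and a shell command to move; the robot and the scene stay as the last step left them, time stands still between calls to the robot, and variables do not carry over. Pictures are saved under pics/ and viewed, and the job is handed in when it is done.

```bash
ls -la; mkdir -p pics
python3 - <<'E'
from cell import readout, eyes, bot
import cv2, numpy as np
print(readout.sense())
for n in ("scene","top"):
    p,d=eyes.camera(n); np.savez(f"pics/{n}0.npz",p=p,d=d)
    cv2.imwrite(f"pics/{n}0.png",p[:,:,::-1]); print(n,eyes.get_calibration(n))
E
```

```text
total 12
drwxr-xr-x  3 agent agent 4096 Dec  7 06:20 .
drwxr-xr-x 23 root  root  4096 Dec  7 06:20 ..
drwxr-xr-x  2 agent agent 4096 Dec  7 06:20 pics
{'clock': 0.0, 'qpos': array([ 1.15809761e+00,  2.64757761e-01,  1.60536441e+00,  1.35164722e-05,
        1.27371853e+00, -3.69154438e-02]), 'qd': array([-7.25883966e-04,  8.52439341e-04, -9.35459309e-04, -7.50334352e-05,
       -9.32839584e-05, -8.95825877e-04]), 'joint_torque': array([-1.57547802e-04, -5.15110373e+01, -3.67316401e+01, -1.30831522e-04,
        1.30144510e-02, -9.88050601e-06]), 'tool_pos': array([0.24741366, 0.62716733, 0.20206418]), 'eef_rot': array([-2.56863164e-04,  1.86789885e-01,  9.82399244e-01, -1.09430128e-03]), 'ft_force': array([ 0.19776497, -0.62265015,  0.0999065 ]), 'moment': array([ 0.00415392,  0.03761395, -0.02391967]), 'finger_gap': 0.08557640252641253}
scene {'fx': 558.9855443103224, 'fy': 558.9855443103224, 'cx': 315.8823091925363, 'cy': 237.80053003292028, 'position': array([ 1.17360078, -0.64535336,  0.79993042]), 'attitude': array([-0.40952656,  0.84346862,  0.3171497 , -0.14235431])}
top {'fx': 563.2490041958977, 'fy': 563.2490041958977, 'cx': 317.91091987765867, 'cy': 226.68303642586446, 'position': array([0.52176912, 0.01407816, 1.02947919]), 'attitude': array([ 0.04260374, -0.69903923,  0.71360476, -0.01724308])}
```

View pics/scene0.png

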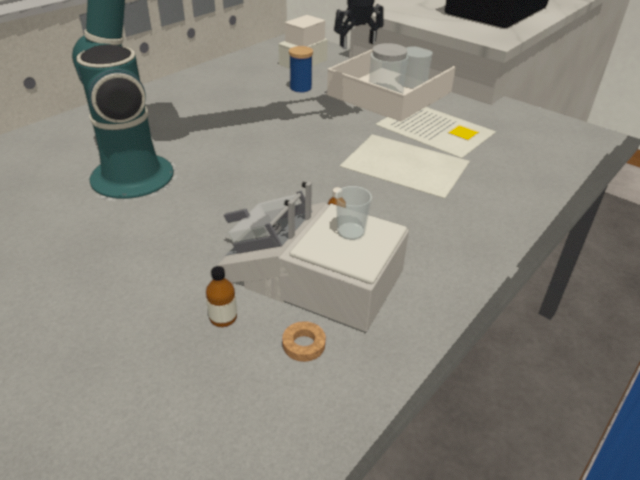

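View pics/top0.png

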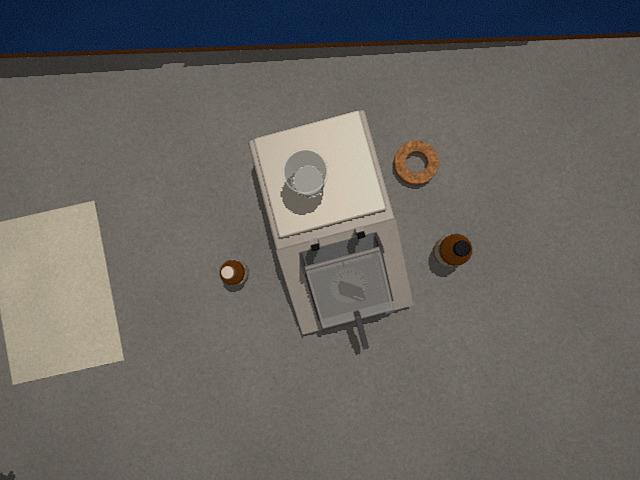

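The scene view shows the hotplate left of centre, about (310,250), with its closed cover and tongue towards the robot. In the top view the tongue is at about (361,335), the cover spans (305–392, 250–328), the posts are at (315,246) and (361,235), and the bottles are at (233,272) and (457,250). Next I'll fit the hotplate pose from depth.

```bash
cat > h.py <<'E'
import numpy as np, cv2
from scipy.spatial.transform import Rotation as R
from cell import readout, eyes, bot
def q2R(q): return R.from_quat([q[1],q[2],q[3],q[0]]).as_matrix()
def cloud(n,d):
    c=eyes.get_calibration(n); v,u=np.mgrid[0:480,0:640]
    P=np.stack([(u-c['cx'])/c['fx']*d,(v-c['cy'])/c['fy']*d,d],-1)
    return P@q2R(c['attitude']).T+c['position']
def proj(n,X):
    c=eyes.get_calibration(n); p=(np.atleast_2d(X)-c['position'])@q2R(c['attitude'])
    return np.stack([c['fx']*p[:,0]/p[:,2]+c['cx'],c['fy']*p[:,1]/p[:,2]+c['cy']],-1)
def ray(n,u,v):
    c=eyes.get_calibration(n); d=q2R(c['attitude'])@np.array([(u-c['cx'])/c['fx'],(v-c['cy'])/c['fy'],1])
    return np.array(c['position']),d
def atz(n,u,v,z):
    p,d=ray(n,u,v); return p+d*(z-p[2])/d[2]
def tri(u1,v1,u2,v2):
    a,d=ray('top',u1,v1); b,e=ray('scene',u2,v2)
    s=np.linalg.lstsq(np.stack([d,-e],1),b-a,rcond=None)[0]
    return (a+d*s[0]+b+e*s[1])/2, np.linalg.norm(a+d*s[0]-b-e*s[1])
E
python3 - <<'E'
from h import *
for n in("top","scene"):
    f=np.load(f"pics/{n}0.npz"); P=cloud(n,f['d']); z=P[...,2]
    m=(abs(z-.13)<.006)&(f['d']>0)&(P[...,0]<1.2)&(abs(P[...,1])<.3)
    k,l,st,ce=cv2.connectedComponentsWithStats(m.astype(np.uint8)); i=1+np.argmax(st[1:,4]); m=l==i
    print(n,m.sum(),np.median(z[m]),cv2.minAreaRect((P[m][:,:2]*1000).astype(np.float32)), "bench",np.median(z[(f['d']>0)&(abs(z)<.02)]))
    box=cv2.boxPoints(cv2.minAreaRect((P[m][:,:2]*1000).astype(np.float32)));print(box)
f=np.load("pics/top0.npz")
im=f['p'][220:370,210:490]; cv2.imwrite("pics/c1.png",cv2.resize(im,None,fx=2.8,fy=2.8,interpolation=cv2.INTER_CUBIC)[:,:,::-1])
f=np.load("pics/scene0.npz")
im=f['p'][170:350,190:420]; cv2.imwrite("pics/c2.png",cv2.resize(im,None,fx=3.3,fy=3.3,interpolation=cv2.INTER_CUBIC)[:,:,::-1])
E
```

```text
top 9733 0.13091211755700094 ((685.875, 43.07688903808594), (170.77476501464844, 180.36590576171875), 13.824169158935547) bench 0.0010839069661956469
[[581.4124   110.24484 ]
 [624.5096   -64.896515]
 [790.3376   -24.091064]
 [747.2404   151.0503  ]]
scene 4565 0.13021062289498697 ((686.6032104492188, 40.84169006347656), (170.5719451904297, 185.7349853515625), 13.908053398132324) bench 0.0003719084957559682
[[581.4956   110.48684 ]
 [626.13965  -69.802895]
 [791.7108   -28.80346 ]
 [747.0668   151.48627 ]]
```

View pics/c1.png

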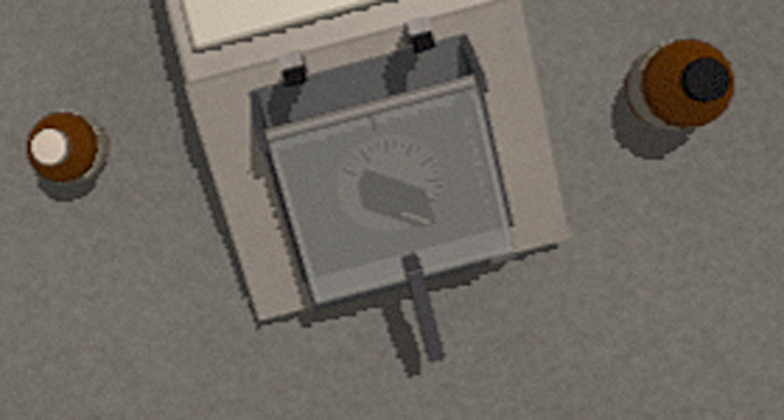

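View pics/c2.png

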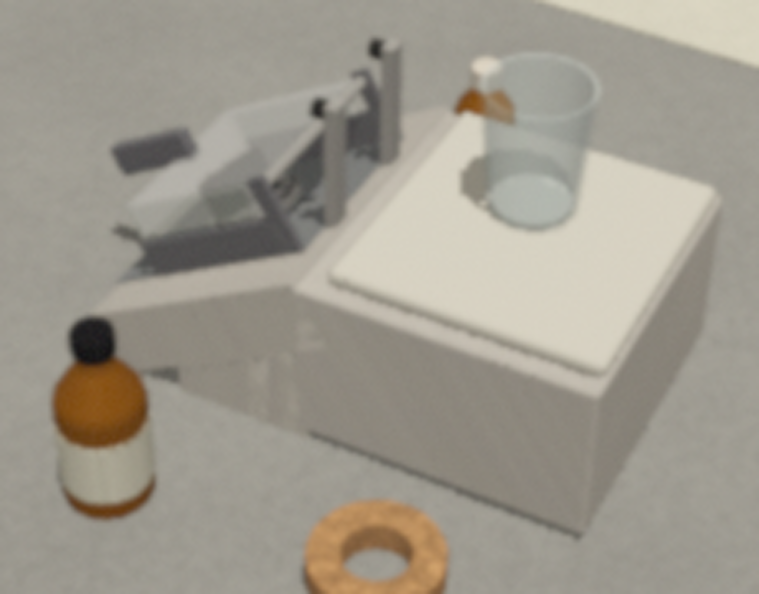

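```bash
cat >> h.py <<'E'
def T_hp(x,y,yaw):
    T=np.eye(4);T[:3,:3]=R.from_euler('z',yaw).as_matrix();T[:2,3]=x,y;return T
def T_dial_in_hp():
    # panel: passes x=-85,z=35 with 30deg slope
    T=np.eye(4);a=np.pi/6
    T[:3,:3]=np.array([[np.cos(a),0,-np.sin(a)],[0,1,0],[np.sin(a),0,np.cos(a)]])
    T[:3,3]=[0,0,.035+.085*np.tan(a)]
    return T
E
python3 - <<'E'
from h import *
from scipy.optimize import least_squares
M=np.array([[-.085,.1,.035],[-.085,-.1,.035],[.062,.1,.12],[.252,.1,.13],[.252,-.1,.13],[.056,.035,.202],[.056,-.035,.202]])
U=np.array([[302.1,336.1],[412.9,304.3],[277.1,248.6],[250,141],[363,110],[314.3,243.5],[360.2,231]])
f=lambda q:(proj('top',(M@T_hp(*q)[:3,:3].T)+T_hp(*q)[:3,3])-U).ravel()
r=least_squares(f,[.5,0,.24],loss='soft_l1');print(r.x,r.fun.reshape(-1,2).round(1))
T=T_hp(*r.x);print("plate centre in hp",np.linalg.inv(T)@[.686,.042,.13,1])
f0=np.load("pics/top0.npz");P=cloud('top',f0['d']);Q=(P-T[:3,3])@T[:3,:3]
m=(f0['d']>0)&(abs(abs(Q[...,1])-.085)<.01)&(Q[...,0]>-.075)&(Q[...,0]<.05)
A=np.polyfit(Q[m][:,0],Q[m][:,2],1);print('panel slope deg',np.degrees(np.arctan(A[0])),'z at 0',A[1])
# cover: points
Td=T@T_dial_in_hp();S=(P-Td[:3,3])@Td[:3,:3]
m=(f0['d']>0)&(abs(S[...,1])<.05)&(S[...,0]>-.1)&(S[...,0]<.12)&(S[...,2]>.01)
print(np.histogram(S[m][:,2],bins=np.arange(0,.08,.005)))
m=(f0['d']>0)&(abs(S[...,1])<.012)&(S[...,0]>-.1)&(S[...,0]<-.04)&(S[...,2]>.02)
print(m.sum(),S[m].min(0),S[m].max(0),np.median(S[m],0)); 
for a,b,c in S[m][::8]: print(round(a,3),round(b,3),round(c,3))
# tongue with cover closed
for x in(-.0,-.040,-.074,-.089):
  X=Td[:3,:3]@[x,0,.046]+Td[:3,3]; print(x,X,proj('top',X),proj('scene',X))
E
```

```text
[0.52187846 0.00209025 0.23946055] [[ 0.7 -0.1]
 [ 0.8  2.4]
 [-0.6  4.2]
 [-3.2 -1. ]
 [ 2.3 -1.9]
 [-0.3 -0.2]
 [-0.2  0. ]]
plate centre in hp [ 1.68904241e-01 -1.55149262e-04  1.30000000e-01  1.00000000e+00]
panel slope deg 29.996449553953873 z at 0 0.08274059906972536
(array([   0,    0,    4,    2,    1,    2,    1,    1,   91, 3715,  256,
          9,   69,  136,  105]), array([0.   , 0.005, 0.01 , 0.015, 0.02 , 0.025, 0.03 , 0.035, 0.04 ,
       0.045, 0.05 , 0.055, 0.06 , 0.065, 0.07 , 0.075]))
315 [-0.09964248 -0.01195979  0.04429274] [-0.04003258  0.01176844  0.06973432] [-0.05566002  0.00062169  0.06427275]
-0.041 -0.005 0.046
-0.04 -0.006 0.05
-0.041 0.001 0.049
-0.045 -0.012 0.049
-0.041 -0.002 0.053
-0.044 0.01 0.047
-0.042 -0.003 0.054
-0.044 0.009 0.05
-0.043 -0.004 0.057
-0.047 0.007 0.049
-0.053 -0.005 0.046
-0.05 0.006 0.047
-0.054 -0.006 0.047
-0.042 0.005 0.063
-0.056 -0.008 0.049
-0.044 0.004 0.064
-0.059 -0.009 0.048
-0.043 0.001 0.069
-0.047 0.005 0.065
-0.049 0.005 0.065
-0.049 0.004 0.067
-0.052 0.001 0.067
-0.056 -0.001 0.065
-0.059 -0.004 0.066
-0.06 0.005 0.066
-0.064 0.002 0.064
-0.065 -0.001 0.067
-0.068 -0.002 0.066
-0.069 0.005 0.067
-0.071 0.002 0.068
-0.075 -0.0 0.067
-0.08 -0.003 0.064
-0.08 0.004 0.066
-0.083 0.001 0.066
-0.085 -0.001 0.067
-0.091 -0.004 0.064
-0.091 0.005 0.065
-0.095 0.002 0.064
-0.094 -0.001 0.068
-0.098 0.005 0.067
-0.0 [ 0.49953474 -0.00336486  0.12391194] [[349.9076304  288.05917652]] [[264.06404807 212.65606292]]
-0.04 [ 0.46588217 -0.01158097  0.10391194] [[355.21516873 308.47315407]] [[250.19128332 215.7388683 ]]
-0.074 [ 0.43727749 -0.01856466  0.08691194] [[359.57611346 325.24632126]] [[238.84637825 218.25993277]]
-0.089 [ 0.42465777 -0.0216457   0.07941194] [[361.45785618 332.48392392]] [[233.96593268 219.34446524]]
```

Fit: hotplate origin about (0.522, 0.002) with yaw 13.7–13.9°, and the panel slope and height agree with the text. Now I'll measure the tongue from both views.

```bash
cat >> h.py <<'E'
HP=T_hp(.5219,.0021,.2405); TD=HP@T_dial_in_hp()
def d2w(X): return np.asarray(X)@TD[:3,:3].T+TD[:3,3]
def w2d(X): return (np.asarray(X)-TD[:3,3])@TD[:3,:3]
E
python3 - <<'E'
from h import *
for n in('top','scene'):
    f=np.load(f"pics/{n}0.npz");S=w2d(cloud(n,f['d']))
    m=(f['d']>0)&(abs(S[...,1])<.03)&(S[...,0]>-.16)&(S[...,0]<-.03)&(S[...,2]>.04)&(S[...,2]<.08)
    q=S[m]; t=q[q[:,2]>.056]
    print(n,m.sum(),'tongue x',np.percentile(t[:,0],[1,5,50,95,99]),'y',np.percentile(t[:,1],[2,10,50,90,98]),'z',np.percentile(t[:,2],[2,50,98]))
    k=q[q[:,0]<-.06]; print(' beyond: x',k.min(0),k.max(0))
    P=cloud(n,f['d'])
# draw model overlays
for n in('top','scene'):
    im=np.load(f"pics/{n}0.npz")['p'][:,:,::-1].copy()
    o,s=((300,220),8) if n=='top' else ((200,170),7)
    im=im[o[1]:o[1]+75 if n!='top' else o[1]+145,o[0]:o[0]+(100 if n=='top' else 115)]
    s=4 if n=='top' else 7
    im=cv2.resize(im,None,fx=s,fy=s,interpolation=cv2.INTER_CUBIC)
    def dr(X,c):
        p=[tuple(int(v) for v in (q-np.array(o)+.5)*s) for q in proj(n,d2w(X))]
        for a,b in zip(p,p[1:]): cv2.line(im,a,b,c,1,cv2.LINE_AA)
    for z in(.0445,.0665): dr([[-.04,.005,z],[-.089,.005,z],[-.089,-.005,z],[-.04,-.005,z]],(0,0,255))
    dr([[-.04,.06,.046],[.075,.06,.046],[.075,-.06,.046],[-.04,-.06,.046],[-.04,.06,.046]],(0,255,0))
    dr([[.035,0,0],[.049,0,0]],(255,0,0))
    t=np.linspace(0,2*np.pi,40);dr(np.stack([.032*np.cos(t),.032*np.sin(t),0*t+.008],1),(255,0,255))
    cv2.imwrite(f"pics/ov_{n}.png",im)
E
```

```text
top 736 tongue x [-0.10619571 -0.10308341 -0.07118884 -0.04248134 -0.04079059] y [-0.0038822  -0.00308458  0.0009205   0.00484238  0.00566975] z [0.05794809 0.06543416 0.06850793]
 beyond: x [-0.10709686 -0.02907409  0.04562384] [-0.06004445  0.00586598  0.06888075]
scene 344 tongue x [-0.10772357 -0.10380934 -0.07177501 -0.04393251 -0.04284562] y [-0.00755646 -0.00644862 -0.00432779  0.00036618  0.00343583] z [0.05638149 0.06172828 0.06607759]
 beyond: x [-0.10873241 -0.00937322  0.04301307] [-0.06006919  0.00350884  0.06648923]
```

View pics/ov_top.png

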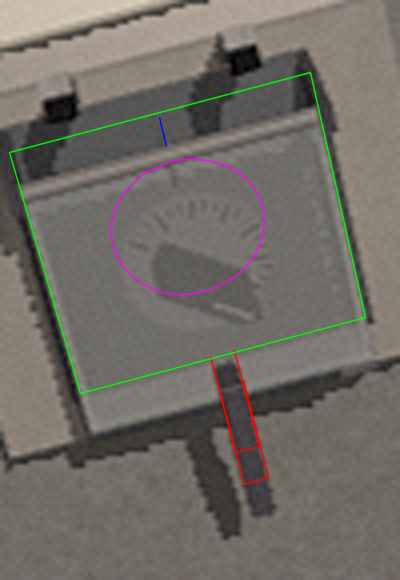

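View pics/ov_scene.png

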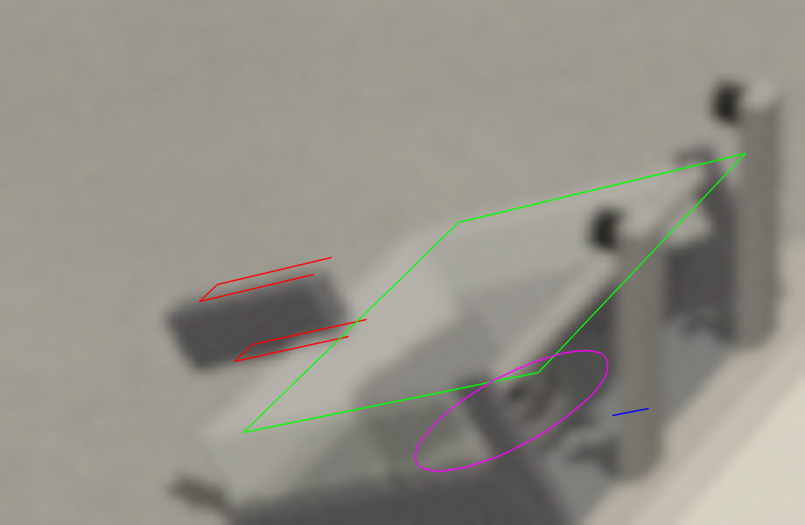

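The overlay shows the index, dial, hinge line and tongue all sitting about 18 mm further down the slope than my assumed x = 0, so the dial centre isn't at hotplate x = 0. I'll shift the frame and check again.

```bash
cat >> h.py <<'E'
SH=-.0183
TD[:3,3]+=TD[:3,0]*SH
def overlay(name,n,o,w,h,s,extra=[],im=None):
    im=(np.load(f"pics/{n}0.npz")['p'] if im is None else im)[:,:,::-1].copy()
    im=cv2.resize(im[o[1]:o[1]+h,o[0]:o[0]+w],None,fx=s,fy=s,interpolation=cv2.INTER_CUBIC)
    def dr(X,c):
        p=[tuple(int(v) for v in (q-np.array(o)+.5)*s) for q in proj(n,d2w(X))]
        for a,b in zip(p,p[1:]): cv2.line(im,a,b,c,1,cv2.LINE_AA)
    t=np.linspace(0,2*np.pi,40)
    L=[([[.035,0,0],[.049,0,0]],(255,0,0)),(np.stack([.032*np.cos(t),.032*np.sin(t),0*t+.008],1),(255,0,255))]
    for X,c in L+list(extra): dr(X,c)
    cv2.imwrite(f"pics/{name}.png",im)
COV=[([[-.04,.005,z],[-.089,.005,z],[-.089,-.005,z],[-.04,-.005,z]],(0,0,255)) for z in (.0445,.0665)]+[([[-.04,.06,.046],[.075,.06,.046],[.075,-.06,.046],[-.04,-.06,.046],[-.04,.06,.046]],(0,255,0))]
def tongue(th,r=.149,zo=.0095):
    # grasp point in dial frame at opening th
    c,s=np.cos(th),np.sin(th)
    return np.array([.075-r*c+zo*s*1.0,0,.046+r*s+zo*c])
def togo(P,Rm):
    """shift in tool axes mm and rotvec deg to bring grasp point to P with orientation Rm"""
    s=readout.sense();R0=q2R(s['eef_rot']);tcp=P+Rm[:,2]*.011
    return (R0.T@(tcp-s['tool_pos'])*1000).round(1), np.degrees(R.from_matrix(R0.T@Rm).as_rotvec()).round(2)
X,Y,Z=HP[:3,0],HP[:3,1],HP[:3,2]
RDOWN=np.stack([-X,Y,-Z],1)
E
python3 - <<'E'
from h import *
overlay('ov2t','top',(300,220),100,145,4,COV); overlay('ov2s','scene',(200,170),115,75,7,COV)
f=np.load("pics/top0.npz");P=cloud('top',f['d'])
print('tongue',d2w(tongue(0)),'open',d2w(tongue(2.36)))
print('dial',d2w([0,0,0]),'grip',d2w([0,0,.03]))
print(togo(d2w(tongue(0))+[0,0,.1],RDOWN))
E
```

```text
tongue [ 0.41731511 -0.0235491   0.08598918] open [0.59414118 0.01981691 0.29354341]
dial [ 0.50650786 -0.00167487  0.07492477] grip [ 0.49193958 -0.00524769  0.10090553]
(array([-396.9, -543. ,   28.3]), array([ -0.11,  -0.04, -35.31]))
```

View pics/ov2t.png

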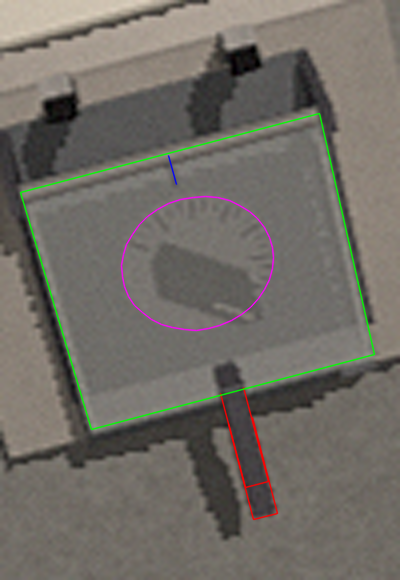

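View pics/ov2s.png

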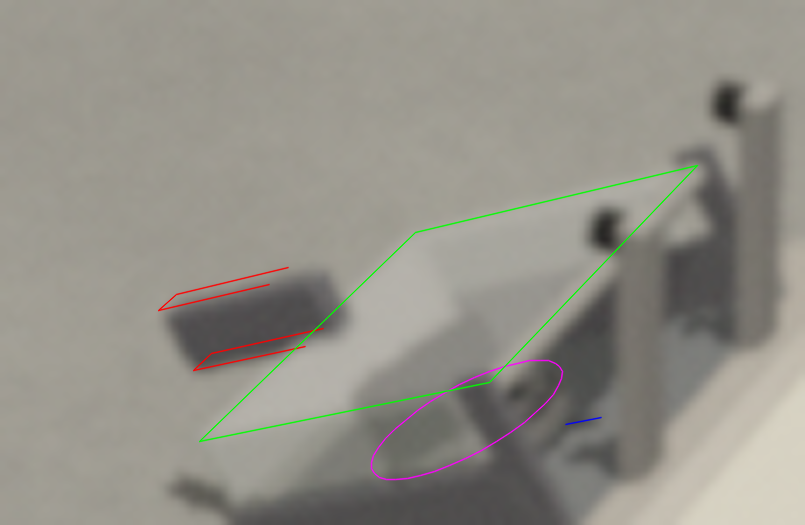

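The shifted overlay now fits the top view: cover, hinge, tongue and dial. In the scene view it's within about 1–2 px. Moving above the tongue.

```bash
python3 -m inch '-28 -39 2 0 0 0 1;-28 -39 2 0 0 0 1;-28 -39 2 0 0 0 1;-28 -39 2 0 0 0 1;-28 -39 2 0 0 0 1;-28 -39 2 0 0 0 1;-28 -39 2 0 0 0 1;-28 -39 2 0 0 0 1;-28 -39 2 0 0 0 1;-28 -39 2 0 0 0 1' 40; python3 -c "
from h import *
print(togo(d2w(tongue(0))+[0,0,.1],RDOWN), readout.sense()['qpos'].round(3))"
```

```text
clock: 1.1
tool_pos: [0.3648, 0.1493, 0.1761]
eef_rot: [-0.001, 0.181, 0.984, -0.004]
ft_force: [1.5, 0.1, -0.4]
finger_gap: 0.0856
(array([-110.6, -142.8,    2.1]), array([ -0.4 ,  -0.19, -34.6 ])) [ 0.33  -0.27   2.187 -0.005  1.23  -0.876]
```

```bash
python3 -m inch '-30 -38 0 0 0 0 1;-30 -38 0 0 0 0 1;-30 -38 0 0 0 0 1;-20 -29 1 0 0 0 1;0 0 0 0 0 -7 1;0 0 0 0 0 -7 1;0 0 0 0 0 -7 1;0 0 0 0 0 -7 1;0 0 0 0 0 -7 1;0 0 0 0 0 0 1'; python3 -c "
from h import *
print(togo(d2w(tongue(0)),RDOWN), readout.sense()['qpos'].round(3))"
```

```text
clock: 2.1
tool_pos: [0.4141, -0.0385, 0.1728]
eef_rot: [-0.004, -0.129, 0.992, -0.003]
ft_force: [-0.4, 0.2, 0.4]
finger_gap: 0.0857
(array([-7.8, 14.2, 97.7]), array([-0.33, -0.5 ,  1.  ])) [-0.145 -0.218  2.154 -0.009  1.212 -1.97 ]
```

```bash
python3 -m inch '-8 14 10 0 0 1 1;0 0 30 0 0 0 0.3;0 0 30 0 0 0 -0.1;0 0 15 0 0 0 -0.1;0 0 0 0 0 0 -0.1' 40
python3 - <<'E'
from h import *
print(togo(d2w(tongue(0)),RDOWN))
p,d=eyes.camera('top'); overlay('t1','top',(290,220),120,145,4,COV,p)
p,d=eyes.camera('scene'); overlay('s1','scene',(180,140),150,120,5,COV,p)
E
```

```text
clock: 2.6
tool_pos: [0.4184, -0.0229, 0.0857]
eef_rot: [-0.003, -0.112, 0.994, -0.004]
ft_force: [0.1, 0.7, -0.1]
finger_gap: 0.0387
(array([ 1.1, -0.3, 10.7]), array([-0.39, -0.35, -0.95]))
```

View pics/t1.png

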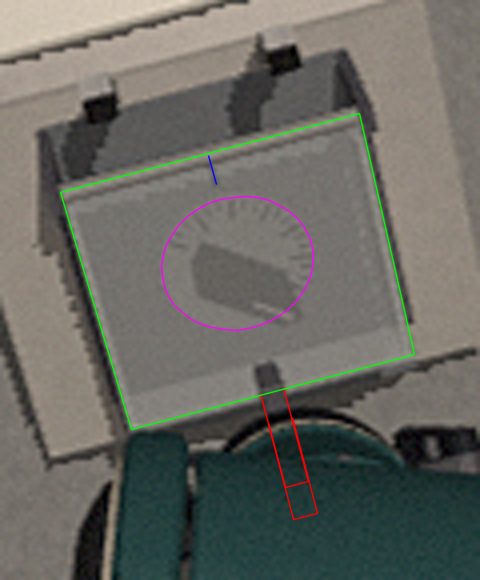

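View pics/s1.png

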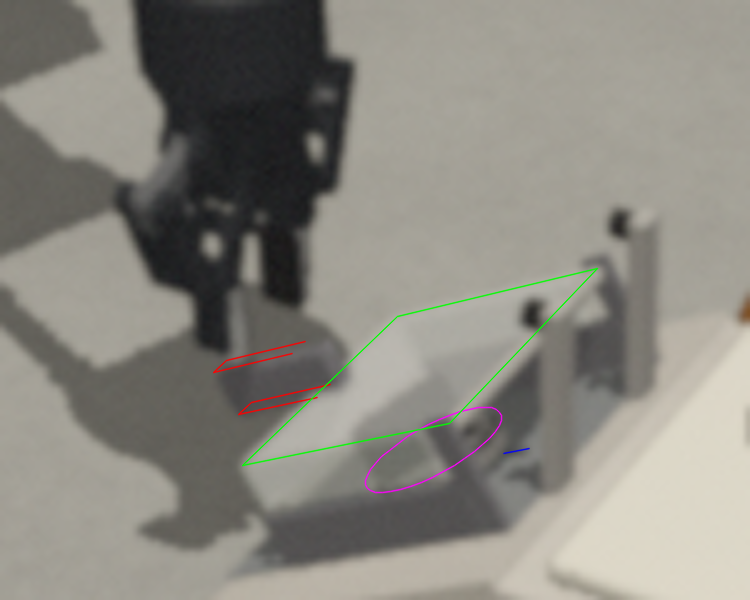

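The fingers straddle the tongue and the tips are at about its top edge. I'll go down 11 mm and close gently.

```bash
python3 -m inch '1 0 11 0 0 -1 -0.1;0 0 1 0 0 0 -0.1;0 0 0 0 0 0 -1;0 0 0 0 0 0 -1;0 0 0 0 0 0 -1' 30
python3 - <<'E'
from h import *
print(togo(d2w(tongue(0)),RDOWN))
# plan in hp x,z (mm), grasp path from th=0
from scipy.spatial.transform import Rotation
T=[d2w(tongue(t)) for t in np.radians(np.arange(0,136,9))]
T=np.array(T)@np.stack([-X,Y,-Z],1)*1000
print(np.diff(T,axis=0).round(1))
E
```

```text
clock: 3.2
tool_pos: [0.4226, -0.024, 0.0788]
eef_rot: [0.003, -0.12, 0.993, -0.005]
ft_force: [-0.1, -0.4, -0.0]
finger_gap: 0.0002
(array([5.1, 1.8, 3.8]), array([-0.61,  0.24,  0.05]))
[[  8.7   0.  -21.7]
 [  5.2   0.  -22.8]
 [  1.6   0.  -23.4]
 [ -2.1   0.  -23.3]
 [ -5.7   0.  -22.7]
 [ -9.2   0.  -21.5]
 [-12.5   0.  -19.8]
 [-15.4  -0.  -17.6]
 [-18.    0.  -15. ]
 [-20.1  -0.  -12. ]
 [-21.7   0.   -8.7]
 [-22.8  -0.   -5.2]
 [-23.4  -0.   -1.6]
 [-23.3   0.    2.1]
 [-22.7   0.    5.7]]
```

Closing went to zero gap, so the tongue isn't between the pads. Looking before I do anything else.

Run:
```python
from h import *
p,d=eyes.camera('scene'); overlay('s2','scene',(190,150),120,90,6,COV,p)
np.savez('pics/s2.npz',p=p,d=d)
```

```text
(no output)
```

View pics/s2.png

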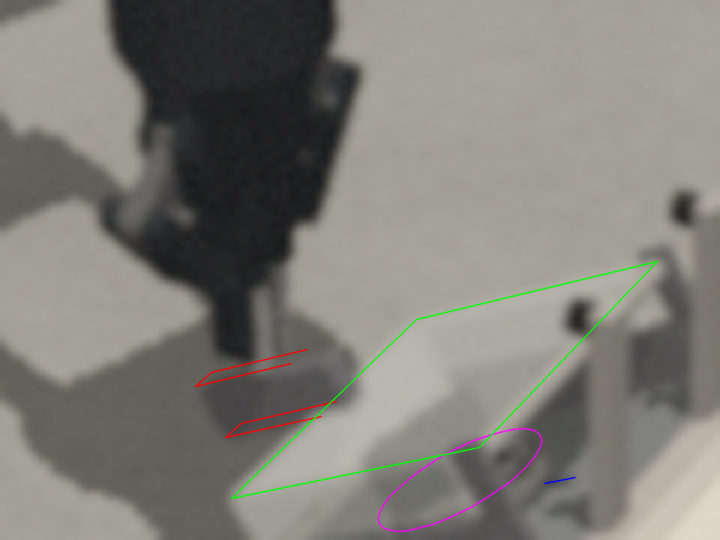

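Run:
```python
from h import *
s=readout.sense();R0=q2R(s['eef_rot']);t=s['tool_pos']
pts=[t+R0[:,2]*k for k in(.008,0,-.011,-.04)]
print(s['ft_force'],s['finger_gap'],w2d(np.array(pts)).round(4))
f=np.load('pics/s2.npz');im=f['p'][:,:,::-1].copy()
im=cv2.resize(im[150:240,190:310],None,fx=6,fy=6,interpolation=cv2.INTER_CUBIC)
for q in proj('scene',np.array(pts)): cv2.circle(im,tuple(int(v) for v in (q-[190,150]+.5)*6),4,(0,0,255),1); print(q)
cv2.imwrite('pics/s3.png',im)
P=cloud('scene',f['d'])
for u,v in ((236,215),(233,205),(232,200),(240,216),(235,209)): print(u,v,w2d(P[v,u]).round(4),P[v,u].round(4),f['p'][v,u])
```

```text
[0.73889625 0.32894893 0.46541125] -7.559229813097789e-05 [[-0.0772 -0.0018  0.0398]
 [-0.0732 -0.0017  0.0468]
 [-0.0677 -0.0016  0.0563]
 [-0.0533 -0.0013  0.0815]]
[232.79515778 222.67634286]
[232.53105105 219.6734444 ]
[232.1643433  215.50397046]
[231.1773069  204.28134811]
236 215 [-0.0534 -0.0045  0.0567] [ 0.4351 -0.0238  0.0973] [82 81 82]
233 205 [-0.0415 -0.0088  0.0818] [ 0.4339 -0.0285  0.125 ] [106 104 100]
232 200 [-0.0361 -0.0094  0.0933] [ 0.4331 -0.0293  0.1377] [91 90 86]
240 216 [-0.0422 -0.0064  0.0532] [ 0.4467 -0.0229  0.0999] [82 81 81]
235 209 [-0.0462 -0.0052  0.0707] [ 0.4346 -0.0246  0.1131] [107 105 100]
```

View pics/s3.png

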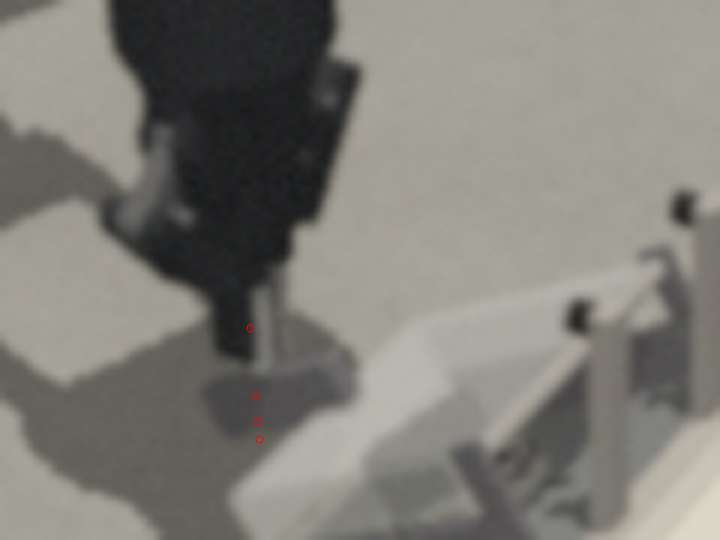

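Run:
```python
from h import *
# s1 expected fingertip outline
t=np.array([.4184,-.0229,.0857]);
for dz in(.008,0,-.013,-.03):
  for sy in(-1,1):
    print(dz,sy,proj('scene',t+Y*sy*.0195-np.array([0,0,dz])).round(1))
f=np.load('pics/s2.npz');P=cloud('scene',f['d']);S=w2d(P)
for v in range(196,224,2):
    print(v,[(f"{S[v,u,1]*1000:.0f}/{P[v,u,2]*1000:.0f}/{f['p'][v,u].mean():.0f}") for u in range(224,248,2)])
```

```text
0.008 -1 [[226.5 223.9]]
0.008 1 [[236.6 214.4]]
0 -1 [[226.2 220.9]]
0 1 [[236.3 211.4]]
-0.013 -1 [[225.7 215.9]]
-0.013 1 [[235.9 206.5]]
-0.03 -1 [[225.  209.4]]
-0.03 1 [[235.4 200. ]]
196 ['-37/165/34', '-32/162/34', '-27/160/41', '-15/151/34', '-11/149/38', '-4/145/54', '1/142/90', '175/-1/138', '177/-0/157', '179/-0/159', '179/1/159', '183/0/160']
198 ['-37/160/45', '-32/158/37', '-27/154/36', '-14/145/36', '-6/140/73', '-5/141/90', '-0/139/91', '165/1/140', '169/-0/157', '171/-0/160', '172/1/160', '176/-0/157']
200 ['-19/140/83', '-13/136/33', '-16/140/34', '-13/139/35', '-9/138/89', '-9/139/104', '-1/134/93', '159/-1/137', '158/3/154', '163/0/157', '167/-1/158', '168/0/157']
202 ['130/4/99', '-17/134/40', '-18/136/33', '-13/134/36', '-8/131/88', '-7/132/112', '-1/129/96', '149/2/111', '154/-0/124', '157/-1/150', '159/-1/156', '162/-1/158']
204 ['128/0/82', '-18/130/40', '-15/129/31', '-15/130/35', '-7/125/81', '-5/125/112', '-2/124/90', '144/0/99', '145/1/96', '149/0/105', '151/-0/139', '154/-0/154']
206 ['120/0/88', '-16/123/44', '-12/121/34', '-15/125/40', '-8/121/76', '-
[... 650 characters left out ...]
 '-2/97/81', '-6/103/80', '-4/103/80', '-5/106/82', '-8/110/85', '-4/109/97']
216 ['-4/83/77', '-5/86/71', '-5/88/73', '-3/88/72', '-8/94/73', '-5/94/80', '-5/95/81', '-4/96/80', '-6/100/81', '-5/101/80', '-6/103/84', '-6/105/93']
218 ['80/0/87', '-7/82/72', '-7/84/72', '-5/84/73', '-5/86/74', '-3/86/81', '-6/91/81', '-6/92/80', '-5/94/84', '-6/96/108', '-8/99/133', '-13/106/145']
220 ['74/-0/93', '-7/76/77', '-6/77/72', '-6/79/70', '-6/82/76', '-8/86/80', '-5/84/82', '-5/86/86', '-17/99/120', '-15/98/161', '-20/105/171', '-22/109/177']
222 ['64/2/94', '67/1/90', '-4/70/77', '74/-0/80', '73/2/88', '74/3/91', '79/1/96', '-23/97/133', '-25/101/163', '-27/104/175', '-30/109/175', '-29/110/177']
```

Run:
```python
from h import *
t=np.array([.2474,.6272,.2021]);Rm=q2R([-2.56863164e-04,1.86789885e-01,9.82399244e-01,-1.09430128e-03])
for dz in(.008,0,-.011,-.065): print(dz,[proj('scene',t+Rm@np.array([0,sy,dz])).round(1).tolist() for sy in(-.05,0,.05)])
f=np.load('pics/scene0.npz')
im=cv2.resize(f['p'][0:70,310:410],None,fx=7,fy=7,interpolation=cv2.INTER_CUBIC)[:,:,::-1].copy()
for sy in(-.05,0,.05):
  for dz in (.008,-.011):
    q=proj('scene',t+Rm@np.array([0,sy,dz]))[0]; cv2.circle(im,tuple(int(v) for v in (q-[310,0]+.5)*7),4,(0,0,255),1)
cv2.imwrite('pics/s4.png',im)
P=cloud('scene',f['d'])
for v in range(20,60,3): print(v,[P[v,u].round(3).tolist() for u in(345,349,375,379)])
```

```text
0.008 [[[340.8, 65.1]], [[355.9, 62.3]], [[370.7, 59.6]]]
0 [[[340.9, 62.3]], [[356.1, 59.6]], [[370.9, 56.9]]]
-0.011 [[[341.1, 58.5]], [[356.4, 55.8]], [[371.2, 53.1]]]
-0.065 [[[342.1, 39.3]], [[357.6, 36.7]], [[372.8, 34.2]]]
20 [[0.225, 0.595, 0.315], [0.231, 0.605, 0.314], [0.261, 0.685, 0.303], [0.277, 0.682, 0.307]]
23 [[0.228, 0.592, 0.308], [0.243, 0.59, 0.312], [0.266, 0.68, 0.297], [0.282, 0.676, 0.301]]
26 [[0.224, 0.597, 0.298], [0.252, 0.579, 0.309], [0.274, 0.67, 0.293], [0.278, 0.683, 0.291]]
29 [[0.241, 0.576, 0.299], [0.246, 0.588, 0.297], [0.278, 0.664, 0.287], [0.035, 1.046, 0.141]]
32 [[0.243, 0.574, 0.292], [-1.184, 2.49, -0.498], [0.276, 0.669, 0.277], [0.035, 1.047, 0.13]]
35 [[0.238, 0.581, 0.281], [-1.219, 2.537, -0.538], [0.274, 0.673, 0.267], [0.029, 1.057, 0.116]]
38 [[0.238, 0.582, 0.273], [-1.173, 2.479, -0.534], [0.274, 0.674, 0.258], [0.035, 1.051, 0.108]]
41 [[0.243, 0.577, 0.267], [-1.192, 2.506, -0.566], [0.02, 1.048, 0.094], [0.033, 1.055, 0.096]]
44 [[0.24, 0.581, 0.257], [-1.189, 2.504, -0.587], [0.016, 1.056, 0.08], [0.152, 0.879, 0.159]]
47 [[0.243, 0.577, 0.25], [-0.099, 1.052, 0.042], [0.158, 0.849, 0.158], [0.165, 0.862, 0.157]]
50 [[-0.157, 1.105, 0.001], [-0.104, 1.06, 0.027], [0.17, 0.832, 0.156], [0.18, 0.841, 0.156]]
53 [[-0.146, 1.09, -0.004], [1.174, -0.645, 0.8], [0.183, 0.816, 0.154], [0.198, 0.816, 0.158]]
56 [[-0.12, 1.057, -0.0], [-0.098, 1.054, 0.006], [0.18, 0.821, 0.142], [0.197, 0.818, 0.148]]
59 [[-0.098, 1.03, 0.001], [0.056, 0.85, 0.092], [0.188, 0.811, 0.137], [0.2, 0.815, 0.139]]
```

View pics/s4.png

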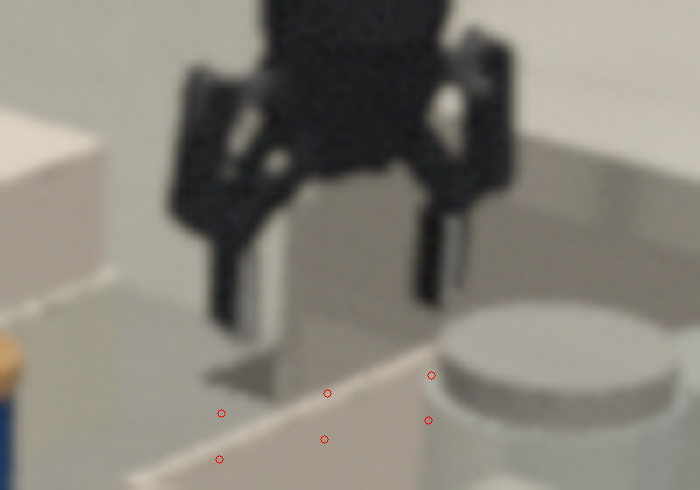

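The images show the shut fingertips really at z ≈ 0.108, while the reported pose puts them at 0.071. The start picture gives the same, about 0.248 against 0.207. Sideways they agree. So the real fingertips sit about 37 mm further back than the stated tool frame implies. I'll use the camera-based offset and watch the contact.

```bash
sed -i 's/Rm\[:,2\]\*.011/Rm[:,2]*OFF/; s/^SH=/OFF=.048\nSH=/' h.py; python3 -m inch '5 2 0 0 0 0 -0.1;0 0 0 0 0 0 -0.1;0 0 0 0 0 0 -0.1;0 0 5 0 0 0 -0.1;0 0 10 0 0 0 -0.1;0 0 10 0 0 0 -0.1;0 0 0 0 0 0 -0.1' 30
python3 - <<'E'
from h import *
print(togo(d2w(tongue(0)),RDOWN))
p,d=eyes.camera('scene'); overlay('s5','scene',(190,150),120,90,6,[],p)
np.savez('pics/s5.npz',p=p,d=d)
E
```

```text
clock: 3.95
tool_pos: [0.4171, -0.0234, 0.052]
eef_rot: [0.003, -0.12, 0.993, -0.005]
ft_force: [1.0, -0.3, 0.2]
finger_gap: 0.0382
(array([-0.1, -0. , 14. ]), array([-0.63,  0.29,  0.05]))
```

View pics/s5.png

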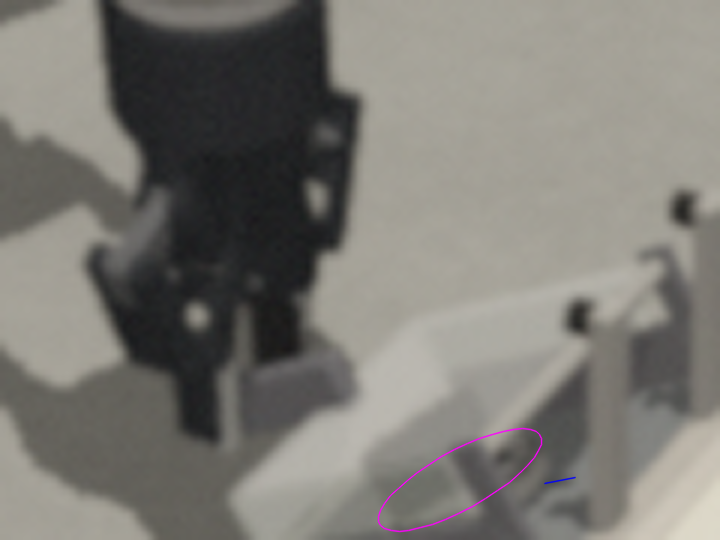

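Now the fingers straddle the tongue. I'll go a bit lower and grip.

```bash
python3 -m inch '0 0 11 0 0 0 -0.1;0 0 0 0 0 0 -1;0 0 0 0 0 0 -1;0 0 0 0 0 0 -1' 30
python3 - <<'E'
from h import *
print(togo(d2w(tongue(0)),RDOWN))
E
```

```text
clock: 4.4
tool_pos: [0.4177, -0.0238, 0.0404]
eef_rot: [0.003, -0.12, 0.993, -0.005]
ft_force: [-0.2, -2.1, 1.1]
finger_gap: 0.0095
(array([0.3, 0.4, 2.4]), array([-0.64,  0.29,  0.03]))
```

Gripped: the gap is 9.5 mm on a 10 mm tongue. Starting the arc.

```bash
python3 -m inch '9 0 -22 0 0 0 -1;5 0 -23 0 0 0 -1;2 0 -23 0 0 0 -1;0 0 0 0 0 0 -1' 30
cat >> h.py <<'E'
def arc():
    s=readout.sense();R0=q2R(s['eef_rot']);g=w2d(s['tool_pos']-R0[:,2]*OFF)
    r=np.hypot(g[0]-.075,g[2]-.046);th=np.arctan2(g[2]-.046,.075-g[0])-np.arctan2(.0095,.149)
    print('th',np.degrees(th).round(1),'r',(r*1000).round(1),'y',(g[1]*1000).round(1),'F',s['ft_force'].round(1),'gap',round(s['finger_gap'],4))
    T=np.array([d2w(tongue(t)) for t in th+np.radians(np.arange(0,136,9))]); T[0]=s['tool_pos']-R0[:,2]*OFF
    print((np.diff(T,axis=0)@R0*1000).round(1)[:6].tolist())
E
python3 -c "
from h import *
arc()"
```

```text
clock: 4.8
tool_pos: [0.4036, -0.0273, 0.1109]
eef_rot: [0.006, -0.12, 0.993, -0.005]
ft_force: [-2.7, -0.3, 1.1]
finger_gap: 0.0098
th 28.9 r 148.6 y 0.2 F [-2.7 -0.3  1.1] gap 0.0098
[[-2.4, -0.5, -23.3], [-6.7, -0.3, -22.4], [-10.1, -0.3, -21.1], [-13.3, -0.2, -19.3], [-16.2, -0.2, -17.0], [-18.6, -0.2, -14.2]]
```

Tracking well: 29°, with the radius right and forces around 3 N.

```bash
python3 -m inch '-3 0 -23 0 0 0 -1;-7 0 -22 0 0 0 -1;-10 0 -21 0 0 0 -1;-13 0 -19 0 0 0 -1;-16 0 -17 0 0 0 -1;0 0 0 0 0 0 -1' 30; 
python3 -c "
from h import *
arc()"
```

```text
clock: 5.4
tool_pos: [0.4468, -0.0168, 0.2086]
eef_rot: [0.0, -0.12, 0.993, -0.008]
ft_force: [-4.2, -0.5, 6.4]
finger_gap: 0.0094
th 71.6 r 146.9 y 0.3 F [-4.2 -0.5  6.4] gap 0.0094
[[-16.2, -0.5, -16.9], [-20.0, -0.2, -12.2], [-21.7, -0.2, -8.9], [-22.8, -0.1, -5.4], [-23.4, -0.0, -1.8], [-23.4, 0.0, 1.9]]
```

```bash
python3 -m inch '-17 0 -16 0 0 0 -1;-20 0 -12 0 0 0 -1;-22 0 -9 0 0 0 -1;-23 0 -5 0 0 0 -1;0 0 0 0 0 0 -1' 30; 
python3 -c "
from h import *
arc()
p,d=eyes.camera('scene'); overlay('s6','scene',(180,70),200,150,4,[],p)"
```

```text
clock: 5.9
tool_pos: [0.5202, 0.0012, 0.2453]
eef_rot: [-0.009, -0.121, 0.993, -0.009]
ft_force: [0.8, -1.1, 4.7]
finger_gap: 0.0095
th 105.5 r 143.6 y 0.3 F [ 0.8 -1.1  4.7] gap 0.0095
[[-22.1, -0.5, -8.6], [-23.4, -0.0, 0.6], [-23.0, 0.0, 4.3], [-22.1, 0.1, 7.8], [-20.6, 0.1, 11.2], [-18.6, 0.2, 14.3]]
```

View pics/s6.png

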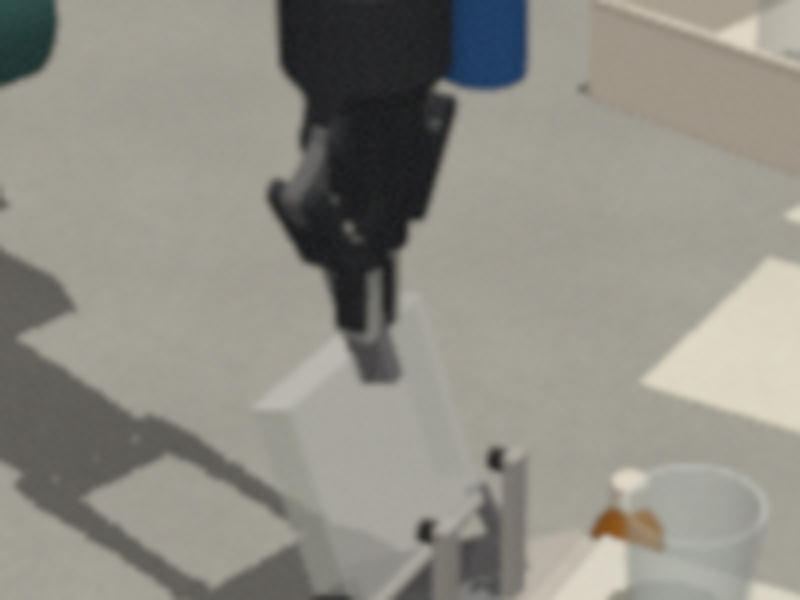

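The cover is nearly upright and held at the tongue. Continuing past upright.

```bash
python3 -m inch '-22 0 -5 0 0 0 -1;-23 0 0 0 0 0 -1;-21 0 4 0 0 0 -1;0 0 0 0 0 0 -1' 30; 
python3 -c "
from h import *
arc()
p,d=eyes.camera('scene'); overlay('s7','scene',(180,70),200,150,4,[],p)"
```

```text
clock: 6.35
tool_pos: [0.5844, 0.017, 0.2419]
eef_rot: [-0.009, -0.12, 0.993, -0.008]
ft_force: [0.6, -0.1, 4.5]
finger_gap: 0.0095
th 132.2 r 143.1 y 0.2 F [ 0.6 -0.1  4.5] gap 0.0095
[[-23.7, -0.2, 1.7], [-20.6, 0.2, 11.1], [-18.6, 0.2, 14.2], [-16.2, 0.2, 16.9], [-13.3, 0.3, 19.3], [-10.2, 0.3, 21.1]]
```

View pics/s7.png

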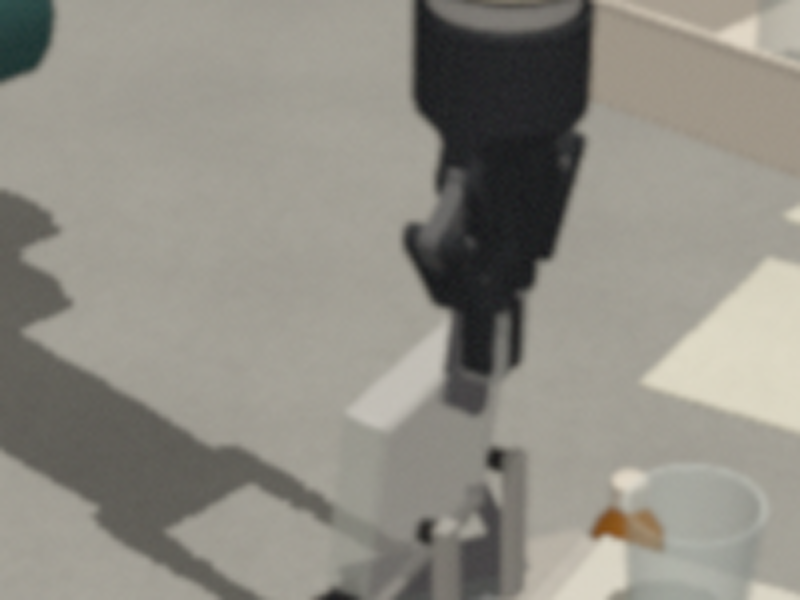

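```bash
python3 -m inch '-6 0 1 0 0 0 -1;0 0 0 0 0 0 -1;0 0 0 0 0 0 0.2;0 0 0 0 0 0 0.2;0 0 0 0 0 0 0.2;0 0 -20 0 0 0 0.2;0 0 -30 0 0 0 0.2;0 0 -40 0 0 0 0.2;0 0 0 0 0 0 0.2' 30; 
python3 -c "
from h import *
arc()
p,d=eyes.camera('scene'); overlay('s8','scene',(180,70),200,150,4,[],p);np.savez('pics/s8.npz',p=p,d=d)"
```

```text
clock: 7.3
tool_pos: [0.5881, 0.0196, 0.3234]
eef_rot: [-0.014, -0.12, 0.993, -0.008]
ft_force: [0.5, -0.4, 0.1]
finger_gap: 0.0512
th 127.7 r 223.4 y 1.8 F [ 0.5 -0.4  0.1] gap 0.0512
[[-10.4, -0.8, 78.8], [-21.6, 0.1, 9.2], [-19.8, 0.1, 12.4], [-17.7, 0.2, 15.4], [-15.0, 0.2, 18.0], [-12.0, 0.2, 20.1]]
```

View pics/s8.png

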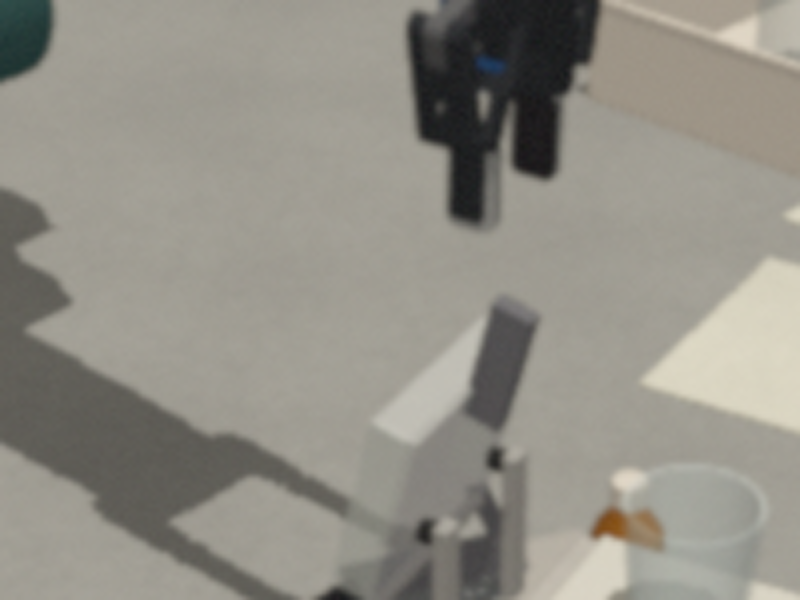

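The cover is resting open on its posts with the gripper clear of it. I'll move the arm aside so the top camera can see the dial.

```bash
python3 -m inch '35 35 0 0 0 0 -0.1;35 35 0 0 0 0 -0.1;35 35 0 0 0 0 -0.1;30 38 0 0 0 0 -0.1;20 38 0 0 0 0 -0.1;10 40 0 0 0 0 -0.1' 30
python3 - <<'E'
from h import *
s=readout.sense();print(s['qpos'].round(3))
p,d=eyes.camera('top'); np.savez('pics/t2.npz',p=p,d=d)
overlay('t2','top',(280,200),160,140,5,[],p)
# rectified view of panel at dial-top height: 0.5 mm/px... 
def rect(p,h,name,H=60,s=4):
    c=np.array([[-H,-H],[H,-H],[H,H],[-H,H]])/1000.  # (x,y) dial
    src=proj('top',d2w(np.c_[c,np.full(4,h)])).astype(np.float32)
    # output: up = +x, right = -y (facing panel: x up, y ... )
    dst=np.array([[ (H-y*1000)*s,(H-x*1000)*s] for x,y in c],np.float32)
    M=cv2.getPerspectiveTransform(src,dst)
    cv2.imwrite(name,cv2.warpPerspective(p,M,(2*H*s,2*H*s),flags=cv2.INTER_CUBIC)[:,:,::-1])
rect(p,.037,'pics/r37.png'); rect(p,.008,'pics/r8.png')
E
```

```text
clock: 7.95
tool_pos: [0.3663, 0.1945, 0.3111]
eef_rot: [-0.024, -0.115, 0.993, -0.008]
ft_force: [1.3, 0.1, -0.3]
finger_gap: 0.0381
[ 4.290e-01 -2.560e-01  1.932e+00 -1.000e-03  1.517e+00 -1.373e+00]
```

View pics/t2.png

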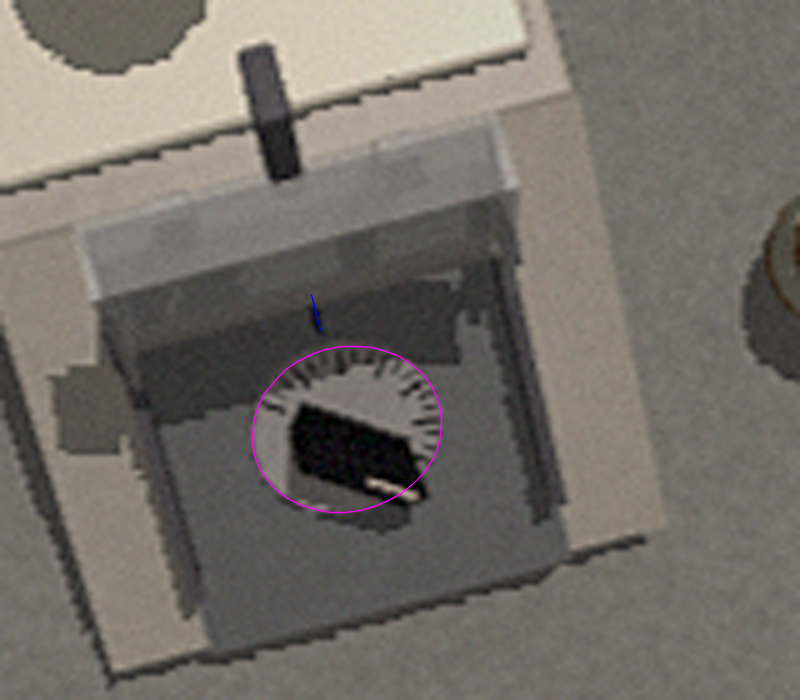

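View pics/r37.png

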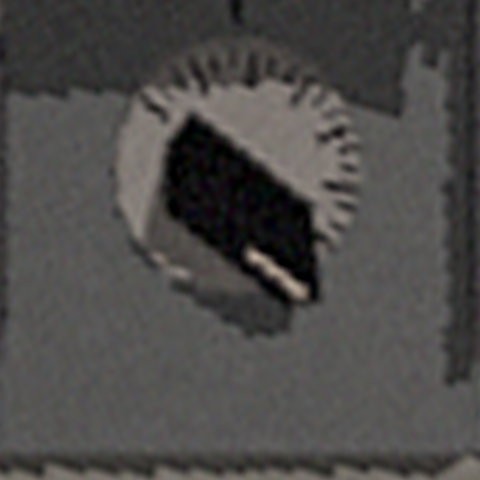

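The dial overlay and index line fit well. The bar's nose and white line run from about (250,252) to (315,297) in the rectified view, with the centre at (240,240). That reads about 127° clockwise, or 2.2 rad. Next is the grasp pose.

```bash
cat >> h.py <<'E'
def RDIAL(deg):
    t=np.radians(deg);x,y,z=TD[:3,:3].T
    b=np.cos(t)*x-np.sin(t)*y
    return np.stack([-b,np.cross(z,b),-z],1)
def dialang():
    R0=q2R(readout.sense()['eef_rot']);x,y,z=TD[:3,:3].T
    b=-R0[:,0]; return np.degrees(np.arctan2(-b@y,b@x)), np.degrees(np.arccos(-R0[:,2]@z))
E
python3 - <<'E'
from h import *
a,b=togo(d2w([0,0,.13]),RDIAL(126.5)); print(a,b,np.linalg.norm(b),b/np.linalg.norm(b)*8.5,np.linalg.norm(b)/8.5)
E
```

```text
[ -59.9 -228.7  163.2] [-36.41 -17.85 122.09] 128.64788649643646 [-2.40567497 -1.17938199  8.0667085 ] 15.135045470168995
```

```bash
python3 -m inch '0 0 -5 -2.4 -1.2 8.1 -0.2;0 0 -5 -2.4 -1.2 8.1 -0.2;0 0 0 -2.4 -1.2 8.1 -0.2;0 0 0 -2.4 -1.2 8.1 -0.2;0 0 0 -2.4 -1.2 8.1 -0.2;0 0 0 -2.4 -1.2 8.1 -0.2;0 0 0 -2.4 -1.2 8.1 -0.2;0 0 0 -2.4 -1.2 8.1 -0.2;0 0 0 -2.4 -1.2 8.1 -0.2;0 0 0 -2.4 -1.2 8.1 -0.2' 30
python3 - <<'E'
from h import *
a,b=togo(d2w([0,0,.13]),RDIAL(126.5)); print(a,b,np.linalg.norm(b),b/np.linalg.norm(b)*8.5,np.linalg.norm(b)/8.5,readout.sense()['qpos'].round(2))
E
```

```text
clock: 9.0
tool_pos: [0.3572, 0.1988, 0.3023]
eef_rot: [0.051, 0.565, 0.806, 0.172]
ft_force: [-0.5, 0.1, 0.2]
finger_gap: 0.034
[-251.7  -18.4  130.2] [-13.24  -5.25  40.23] 42.676843838315875 [-2.63702725 -1.04564902  8.01265907] 5.020805157448926 [ 0.34 -0.6   2.2   0.12  1.2  -0.03]
```

```bash
python3 -m inch '0 0 0 -2.6 -1.0 8.0 -0.2;0 0 0 -2.6 -1.0 8.0 -0.2;0 0 0 -2.6 -1.0 8.0 -0.2;0 0 0 -2.6 -1.0 8.0 -0.2;0 0 0 -2.6 -1.0 8.0 -0.2;0 0 0 0 0 0 -0.2' 30
python3 - <<'E'
from h import *
a,b=togo(d2w([0,0,.13]),RDIAL(126.5)); print(a,b,readout.sense()['qpos'].round(2))
E
```

```text
clock: 9.6
tool_pos: [0.3536, 0.1947, 0.2899]
eef_rot: [0.084, 0.799, 0.547, 0.235]
ft_force: [0.0, -0.5, 0.7]
finger_gap: 0.0343
[-196.2  117.9  153.8] [-1.1   0.3   1.36] [ 0.59 -0.71  2.32 -0.18  1.06  1.01]
```

```bash
python3 -m inch '-40 24 0 0 0 0 -0.2;-40 24 10 0 0 0 -0.2;-40 24 20 0 0 0 -0.2;-35 21 28 0 0 0 -0.2;-30 18 30 0 0 0 -0.2;-11 7 30 -1 0 1 -0.2;0 0 20 0 0 0 -0.2;0 0 0 0 0 0 -0.2' 30
python3 - <<'E'
from h import *
a,b=togo(d2w([0,0,.13]),RDIAL(126.5)); print(a,b,readout.sense()['qpos'].round(2))
p,d=eyes.camera('scene'); overlay('s9','scene',(180,70),200,150,4,[],p);np.savez('pics/s9.npz',p=p,d=d)
s=readout.sense();R0=q2R(s['eef_rot'])
print([ (proj('scene',s['tool_pos']+R0@np.array([0,0,k]))[0]-[180,70])*4 for k in (.008,-.029,-.1)])
E
```

```text
clock: 10.4
tool_pos: [0.4594, 0.0042, 0.1591]
eef_rot: [0.091, 0.79, 0.556, 0.241]
ft_force: [0.1, -0.0, -0.3]
finger_gap: 0.0339
[-16.2   6.4  13. ] [-0.33 -0.26  2.89] [-0.24 -0.49  2.46  0.36  0.74 -0.11]
[array([296.17077565, 488.93567993]), array([261.74439112, 426.90506927]), array([193.27249407, 303.53011589])]
```

View pics/s9.png

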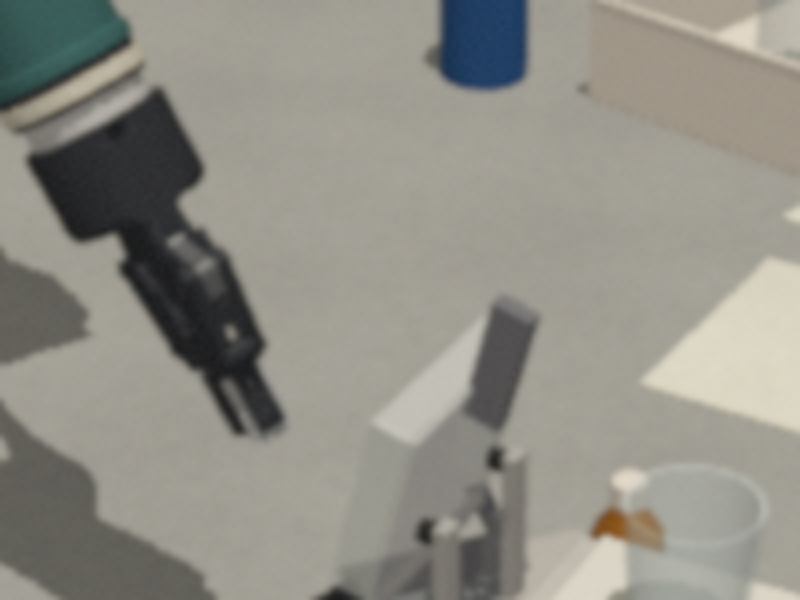

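The visible fingertips at about (258,432) match the corrected offset along the tool axis (261,427) and not the stated one (296,489). I'll align over the dial and advance.

```bash
python3 -m inch '-16 6 13 0 0 3 -0.2;0 0 20 0 0 0 -0.2;0 0 20 0 0 0 -0.2;0 0 15 0 0 0 -0.2;0 0 0 0 0 0 -0.2' 30
python3 - <<'E'
from h import *
a,b=togo(d2w([0,0,.032]),RDIAL(126.5)); print(a,b,dialang())
p,d=eyes.camera('scene'); overlay('s10','scene',(200,120),120,100,6,[],p);np.savez('pics/s10.npz',p=p,d=d)
p,d=eyes.camera('top'); overlay('t10','top',(280,200),160,140,5,[],p)
E
```

```text
clock: 10.95
tool_pos: [0.4978, -0.0047, 0.1055]
eef_rot: [0.089, 0.8, 0.54, 0.248]
ft_force: [0.0, 0.4, -0.0]
finger_gap: 0.0343
[-4.  -6.7 47. ] [ 0.28 -0.54  0.68] (np.float64(125.81545313170794), np.float64(0.6118401559739319))
```

View pics/s10.png

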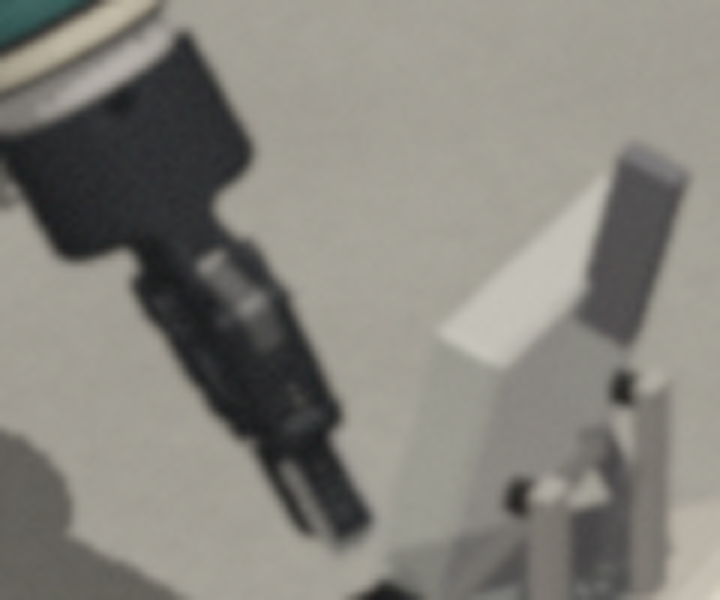

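View pics/t10.png

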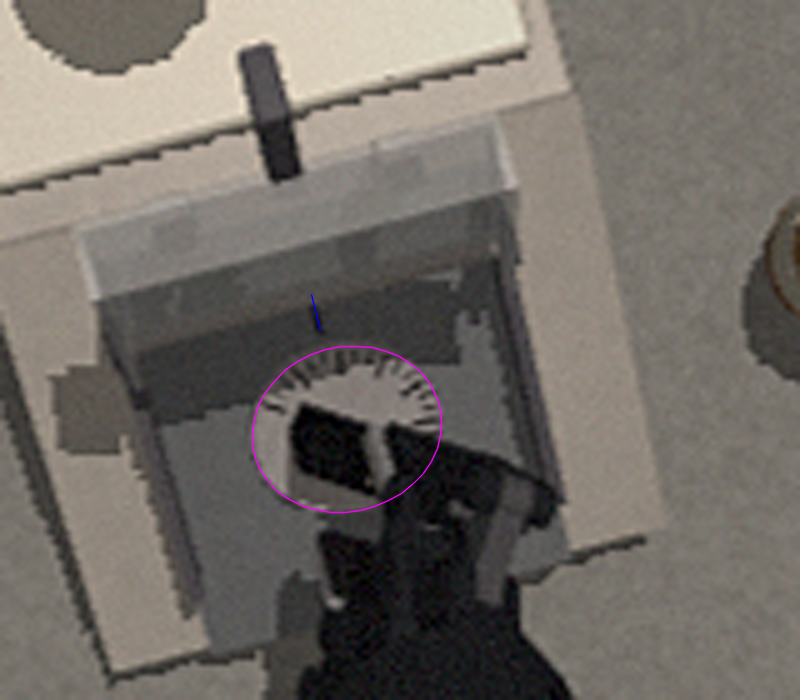

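```bash
python3 -m inch '-4 -6 5 0 -0.5 0.7 -0.2;0 -1 15 0 0 0 -0.2;0 0 5 0 0 0 -0.2;0 0 0 0 0 0 -0.2' 30
python3 - <<'E'
from h import *
a,b=togo(d2w([0,0,.032]),RDIAL(126.5)); print(a,b,dialang())
p,d=eyes.camera('scene'); overlay('s11','scene',(200,150),120,100,6,[],p);np.savez('pics/s11.npz',p=p,d=d)
p,d=eyes.camera('top'); overlay('t11','top',(310,230),80,90,7,[],p)
E
```

```text
clock: 11.45
tool_pos: [0.5057, -0.0033, 0.0858]
eef_rot: [0.094, 0.803, 0.534, 0.248]
ft_force: [0.2, 0.2, -0.0]
finger_gap: 0.0343
[-1.6 -4.7 25.9] [ 0.88 -0.14  0.11] (np.float64(126.38589422605456), np.float64(0.8888493110078699))
```

View pics/s11.png

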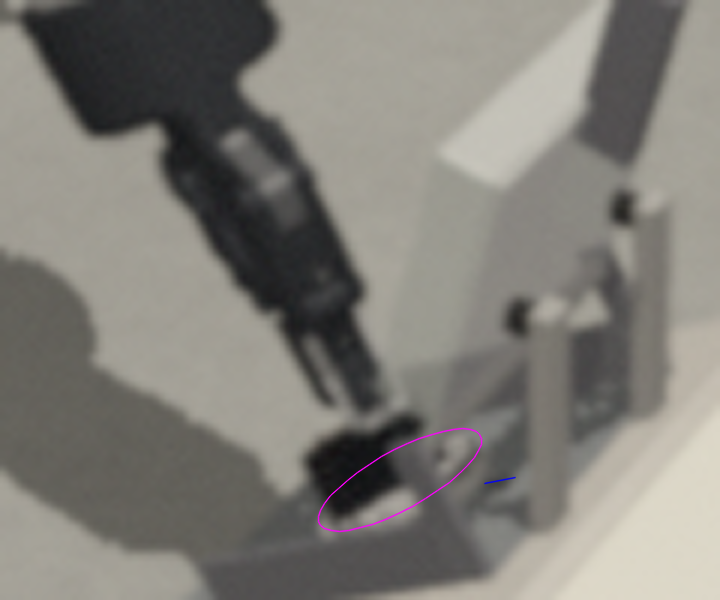

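View pics/t11.png

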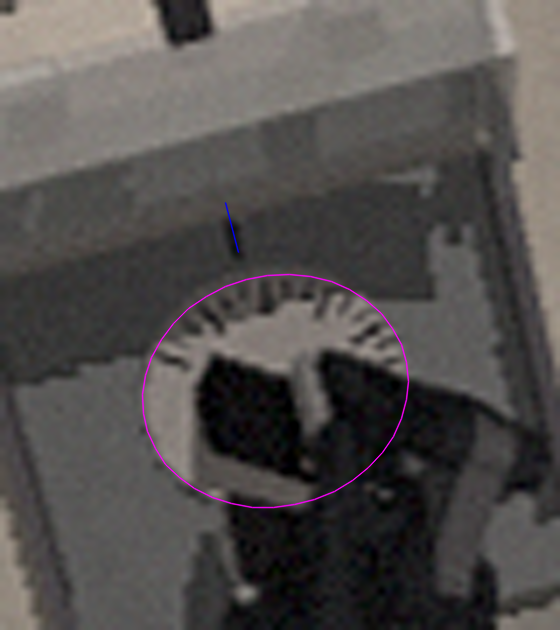

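```bash
python3 -m inch '-2 -5 3 0.8 0 0 -0.2;-1 -2 3 0 0 0 -0.2;0 0 0 0 0 0 -0.2' 30
python3 - <<'E'
from h import *
a,b=togo(d2w([0,0,.032]),RDIAL(126.5)); print(a,b,dialang())
E
```

```text
clock: 11.85
tool_pos: [0.5024, -0.0028, 0.078]
eef_rot: [0.089, 0.803, 0.536, 0.245]
ft_force: [-0.1, 0.2, -0.3]
finger_gap: 0.0344
[ 1.3  1.6 20.8] [ 0.16 -0.17  0.14] (np.float64(126.35679642507606), np.float64(0.23552558199500678))
```

```bash
python3 -m inch '1 1 10 0 0 0 -0.2;0 0 6 0 0 0 -0.2;0 0 2 0 0 0 -0.2;0 0 0 0 0 0 -0.2' 30
python3 - <<'E'
from h import *
a,b=togo(d2w([0,0,.032]),RDIAL(126.5)); print(a,b,dialang())
p,d=eyes.camera('scene'); overlay('s12','scene',(220,170),80,80,8,[],p)
p,d=eyes.camera('top'); overlay('t12','top',(310,230),80,80,8,[],p)
E
```

```text
clock: 12.25
tool_pos: [0.5127, -0.0003, 0.0628]
eef_rot: [0.089, 0.803, 0.536, 0.245]
ft_force: [0.3, 0.7, -0.5]
finger_gap: 0.0345
[0.5 0.4 2.3] [ 0.19 -0.16  0.12] (np.float64(126.37962703739773), np.float64(0.24769892276981303))
```

View pics/s12.png

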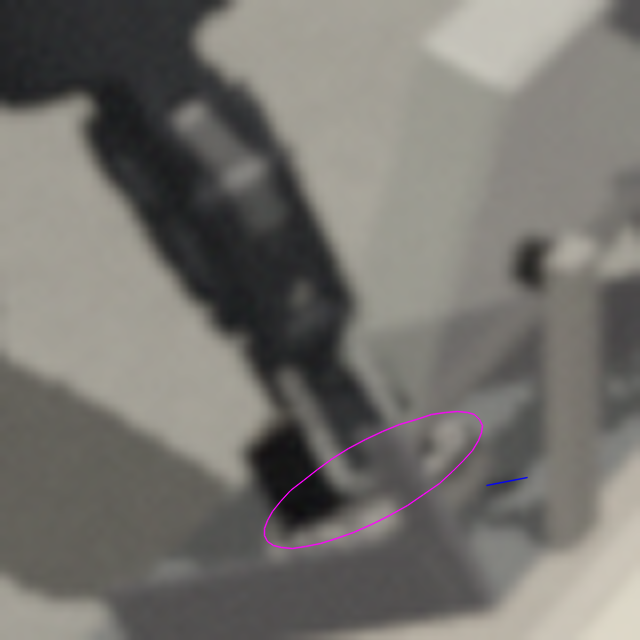

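View pics/t12.png

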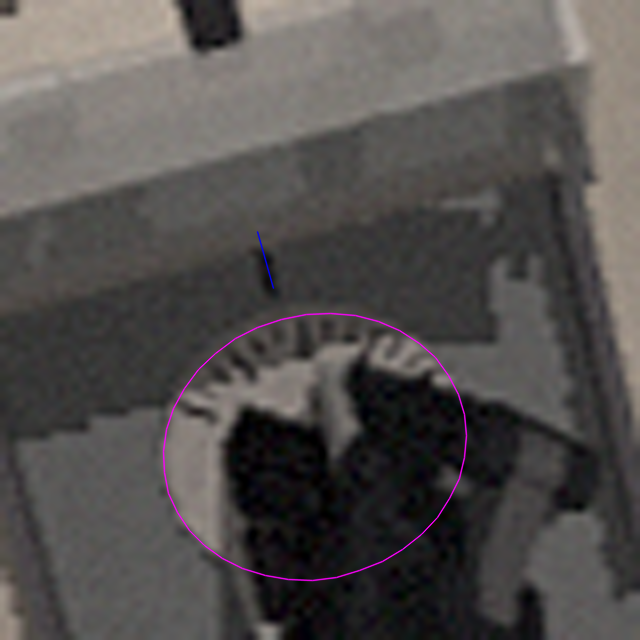

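The fingers straddle the bar. Gripping.

```bash
python3 -m inch '0 0 0 0 0 0 -1;0 0 0 0 0 0 -1;0 0 0 0 0 0 -1' 40
python3 - <<'E'
from h import *
a,b=togo(d2w([0,0,.032]),RDIAL(126.5)); print(a,b,dialang(),readout.sense()['moment'],readout.sense()['qpos'].round(2))
E
```

```text
clock: 12.65
tool_pos: [0.5113, 0.0003, 0.0627]
eef_rot: [0.088, 0.803, 0.536, 0.245]
ft_force: [5.6, 0.5, -3.8]
finger_gap: 0.0113
[0.4 1.8 2.9] [ 0.06 -0.2   0.14] (np.float64(126.36068807169436), np.float64(0.2040202934750004)) [-0.06855278 -0.27697602 -0.0624552 ] [-0.21 -0.2   2.47  0.54  0.45 -0.26]
```

Gripped (gap 11.3 mm). Going all the way on this grip would take joint 6 to about −2.46, close to its −2.55 limit. So I'll turn most of the way, regrip with the hand flipped half a turn, and finish there.

```bash
python3 -m inch '0 1 0 0 0 -8 -1;0 0 0 0 0 -8 -1;0 0 0 0 0 -8 -1;0 0 0 0 0 -8 -1;0 0 0 0 0 0 -1' 40
python3 - <<'E'
from h import *
A=dialang();a,b=togo(d2w([0,0,.032]),RDIAL(A[0])); print(a,b,A,readout.sense()['moment'],readout.sense()['qpos'].round(2))
E
```

```text
clock: 13.15
tool_pos: [0.511, 0.0003, 0.0625]
eef_rot: [0.153, 0.617, 0.743, 0.21]
ft_force: [2.7, -0.0, -2.6]
finger_gap: 0.0114
[-0.8  2.1  2.8] [ 0.1  -0.19 -0.  ] (np.float64(93.23930857330093), np.float64(0.2132581277985012)) [-0.07366808  0.11837615  0.05859071] [-0.21 -0.2   2.47  0.54  0.45 -0.84]
```

```bash
python3 -m inch '0 0 0 0 0 -8 -1;0 0 0 0 0 -8 -1;0 0 0 0 0 -8 -1;0 0 0 0 0 -8 -1;0 0 0 0 0 0 -1' 40
python3 - <<'E'
from h import *
A=dialang();a,b=togo(d2w([0,0,.032]),RDIAL(A[0])); print(a,b,A,readout.sense()['moment'],readout.sense()['qpos'].round(2))
E
```

```text
clock: 13.65
tool_pos: [0.5107, 0.0002, 0.0624]
eef_rot: [0.205, 0.387, 0.885, 0.159]
ft_force: [1.5, 0.4, -2.0]
finger_gap: 0.0109
[-1.9  1.6  2.9] [ 0.18 -0.09 -0.  ] (np.float64(61.11928783509089), np.float64(0.1975852283884096)) [-0.06929267  0.23236099  0.08473411] [-0.21 -0.2   2.47  0.54  0.45 -1.4 ]
```

Following smoothly to about 61°. Release, back off and flip.

```bash
python3 -m inch '0 0 0 0 0 0 -0.2;0 0 0 0 0 0 -0.2;0 0 -15 0 0 0 -0.2;0 0 -20 0 0 0 -0.2;0 0 -20 0 0 0 -0.2;0 0 0 0 0 8.5 -0.2;0 0 0 0 0 8.5 -0.2;0 0 0 0 0 8.5 -0.2;0 0 0 0 0 8.5 -0.2;0 0 0 0 0 8.5 -0.2' 40
python3 -m inch '0 0 0 0 0 8.5 -0.2;0 0 0 0 0 8.5 -0.2;0 0 0 0 0 8.5 -0.2;0 0 0 0 0 8.5 -0.2;0 0 0 0 0 8.5 -0.2;0 0 0 0 0 8.5 -0.2;0 0 0 0 0 8.5 -0.2;0 0 0 0 0 8.5 -0.2;0 0 0 0 0 8.5 -0.2;0 0 0 0 0 8.5 -0.2' 40
python3 - <<'E'
from h import *
A=dialang();a,b=togo(d2w([0,0,.032]),RDIAL(61+180)); print(a,b,A,readout.sense()['qpos'].round(2))
E
```

```text
clock: 14.65
tool_pos: [0.4845, -0.0076, 0.1149]
eef_rot: [0.132, 0.693, 0.672, 0.226]
ft_force: [-0.1, -0.2, -0.2]
finger_gap: 0.0342
clock: 15.65
tool_pos: [0.4859, -0.0082, 0.1178]
eef_rot: [-0.056, 0.964, 0.019, 0.258]
ft_force: [-0.1, 0.6, 0.3]
finger_gap: 0.0343
[-3.7 -0.9 63.9] [-0.25 -0.59 49.57] (np.float64(-168.57009465957594), np.float64(0.6216765979029026)) [-0.26 -0.37  2.47  0.44  0.6   0.97]
```

```bash
python3 -m inch '0 0 0 0 0 8.3 -0.2;0 0 0 0 0 8.3 -0.2;0 0 0 0 0 8.3 -0.2;0 0 0 0 0 8.3 -0.2;0 0 0 0 0 8.3 -0.2;0 0 0 0 -0.5 8 -0.2;0 0 0 0 0 0 -0.2' 40
python3 - <<'E'
from h import *
A=dialang();a,b=togo(d2w([0,0,.032]),RDIAL(61+180)); print(a,b,A,readout.sense()['qpos'].round(2))
p,d=eyes.camera('top'); overlay('t13','top',(310,230),80,80,8,[],p)
E
```

```text
clock: 16.35
tool_pos: [0.4868, -0.0086, 0.1197]
eef_rot: [-0.165, 0.877, -0.402, 0.205]
ft_force: [0.2, 0.8, -1.0]
finger_gap: 0.0339
[-3.8  3.6 65.1] [-0.54 -0.06 -2.07] (np.float64(-116.92787733075113), np.float64(0.5472951076689034)) [-0.26 -0.36  2.46  0.44  0.61  1.86]
```

View pics/t13.png

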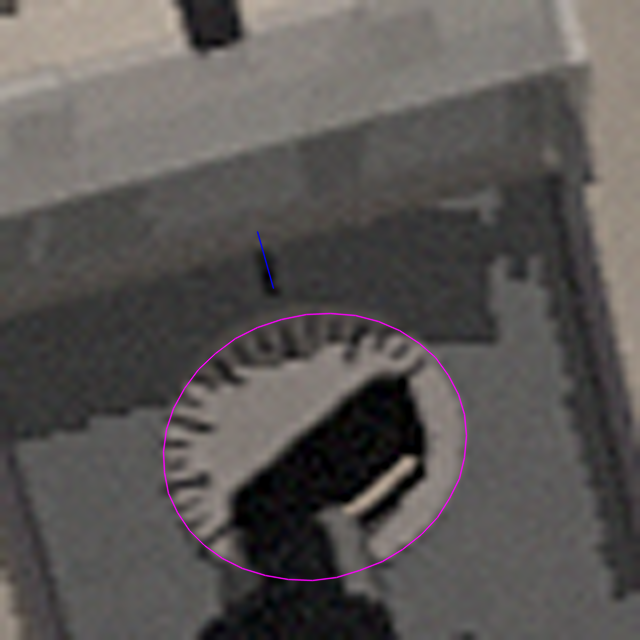

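The dial followed: the nose is now at upper right, at about 60°. Going back in.

```bash
python3 -m inch '-4 4 10 -0.5 0 -2 -0.2;0 0 15 0 0 0 -0.2;0 0 8 0 0 0 -0.2;0 0 0 0 0 0 -0.2' 40
python3 - <<'E'
from h import *
A=dialang();a,b=togo(d2w([0,0,.032]),RDIAL(61+180)); print(a,b,A)
E
```

```text
clock: 16.8
tool_pos: [0.498, -0.0038, 0.0862]
eef_rot: [-0.155, 0.888, -0.381, 0.208]
ft_force: [-0.4, -0.5, 0.5]
finger_gap: 0.0343
[ 0.9 -1.7 30.2] [ 0.03 -0.12  0.79] (np.float64(-119.78719371618479), np.float64(0.12802503460298958))
```

```bash
python3 -m inch '1 -2 10 0 0 0.8 -0.2;0 0 10 0 0 0 -0.2;0 0 7 0 0 0 -0.2;0 0 0 0 0 0 -0.2' 40
python3 - <<'E'
from h import *
A=dialang();a,b=togo(d2w([0,0,.032]),RDIAL(61+180)); print(a,b,A)
E
```

```text
clock: 17.2
tool_pos: [0.5129, 0.0007, 0.062]
eef_rot: [-0.156, 0.886, -0.385, 0.206]
ft_force: [-0.8, -0.3, 0.5]
finger_gap: 0.0342
[ 0.9 -0.1  1.4] [ 0.09 -0.04  0.2 ] (np.float64(-119.20452751533477), np.float64(0.09401211773473936))
```

```bash
python3 -m inch '0 0 0 0 0 0 -1;0 0 0 0 0 0 -1;0 0 0 0 0 0 -1;0 0 0 0 0 -8 -1;0 0 0 0 0 -8 -1;0 0 0 0 0 -8 -1;0 0 0 0 0 -8 -1;0 0 0 0 0 -8 -1;0 0 0 0 0 -8 -1;0 0 0 0 0 0 -1' 40
python3 - <<'E'
from h import *
A=dialang();a,b=togo(d2w([0,0,.032]),RDIAL(A[0])); print(a,b,A[0]+180,readout.sense()['moment'].round(3),q2R(readout.sense()['eef_rot'])[:,2]@readout.sense()['moment'],readout.sense()['qpos'].round(2),readout.sense()['joint_torque'].round(2))
E
```

```text
clock: 18.2
tool_pos: [0.5117, -0.0002, 0.0613]
eef_rot: [-0.054, 0.966, 0.023, 0.253]
ft_force: [4.9, 0.7, -6.0]
finger_gap: 0.0109
[ 2.2 -0.2  1.5] [0.18 0.04 0.  ] 10.981536074396018 [0.096 0.037 0.117] -0.05066631974679533 [-0.21 -0.2   2.47  0.52  0.44  0.89] [ -0.55 -22.84 -32.15   0.75  -1.46  -0.84]
```

Gap 10.9 mm, dial at about 11°, and the axial moment is 0.05 N m, which is just friction. Easing to the stop in smaller rows.

```bash
cat > m.py <<'E'
from h import *
A=dialang();s=readout.sense();a,b=togo(d2w([0,0,.032]),RDIAL(A[0]))
print(a,b,'ang',(A[0]+180+180)%360-180,'Mz',(q2R(s['eef_rot'])[:,2]@s['moment']).round(3),'gap',s['finger_gap'],'j6',s['qpos'][5].round(3))
E
python3 -m inch '0 0 0 0 0 -4 -1;0 0 0 0 0 -4 -1;0 0 0 0 0 0 -1' 40; python3 m.py
python3 -m inch '0 0 0 0 0 -3 -1;0 0 0 0 0 0 -1' 40; python3 m.py
```

```text
clock: 18.5
tool_pos: [0.5117, -0.0002, 0.0614]
eef_rot: [-0.037, 0.962, 0.087, 0.256]
ft_force: [5.1, 0.5, -5.7]
finger_gap: 0.011
[2.1 0.1 1.6] [0.18 0.03 0.  ] ang 3.3433332075095734 Mz -0.038 gap 0.010965468998781605 j6 0.753
clock: 18.7
tool_pos: [0.5117, -0.0002, 0.0613]
eef_rot: [-0.031, 0.96, 0.109, 0.257]
ft_force: [3.9, 1.1, -5.5]
finger_gap: 0.0111
[2.2 0.2 1.5] [0.19 0.03 0.  ] ang 0.7235425157533939 Mz -0.062 gap 0.01107367658553756 j6 0.708
```

```bash
for i in 1; do python3 -m inch '0 0 0 0 0 -2 -1;0 0 0 0 0 0 -1' 40; python3 m.py; python3 -m inch '0 0 0 0 0 -2 -1;0 0 0 0 0 0 -1' 40; python3 m.py; done
```

```text
clock: 18.9
tool_pos: [0.5117, -0.0002, 0.0613]
eef_rot: [-0.028, 0.958, 0.122, 0.257]
ft_force: [4.3, 0.4, -5.3]
finger_gap: 0.0111
[2.1 0.2 1.5] [0.18 0.02 0.  ] ang -0.7929220668094104 Mz 0.313 gap 0.011126029640525859 j6 0.68
clock: 19.1
tool_pos: [0.5117, -0.0002, 0.0613]
eef_rot: [-0.025, 0.957, 0.134, 0.258]
ft_force: [3.9, 0.3, -5.0]
finger_gap: 0.0111
[2.1 0.3 1.6] [0.17 0.   0.  ] ang -2.2158514023045655 Mz 0.741 gap 0.01108441786723589 j6 0.653
```

At 0.7° there was friction only. Below that the moment rises at about 0.3 N m per degree (0.31, then 0.74), so this is the zero stop, with zero at a tool angle of about +0.4°. Now clockwise to about 60.4.

```bash
python3 -m inch '0 0 0 0 0 4 -1;0 0 0 0 0 8 -1;0 0 0 0 0 8 -1;0 0 0 0 0 8 -1;0 0 0 0 0 8 -1;0 0 0 0 0 8 -1;0 0 0 0 0 8 -1;0 0 0 0 0 4 -1;0 0 0 0 0 0 -1' 40; python3 m.py
```

```text
clock: 20.0
tool_pos: [0.5117, -0.0002, 0.0613]
eef_rot: [-0.148, 0.898, -0.356, 0.212]
ft_force: [3.5, -0.0, -5.4]
finger_gap: 0.0111
[ 1.3 -1.7  1.5] [ 0.16 -0.16 -0.  ] ang 57.02537635072389 Mz 0.018 gap 0.011061631193637253 j6 1.692
```

```bash
python3 -m inch '0 0 0 0 0 3.4 -1;0 0 0 0 0 0 -1' 40; python3 m.py
python3 - <<'E'
from h import *
p,d=eyes.camera('top'); overlay('t14','top',(310,230),80,80,8,[],p)
E
```

```text
clock: 20.2
tool_pos: [0.5117, -0.0002, 0.0613]
eef_rot: [-0.154, 0.887, -0.383, 0.207]
ft_force: [4.6, 0.5, -5.0]
finger_gap: 0.0109
[ 1.2 -1.7  1.5] [ 0.15 -0.18 -0.  ] ang 60.428515930918905 Mz 0.052 gap 0.010875449878383833 j6 1.752
```

View pics/t14.png

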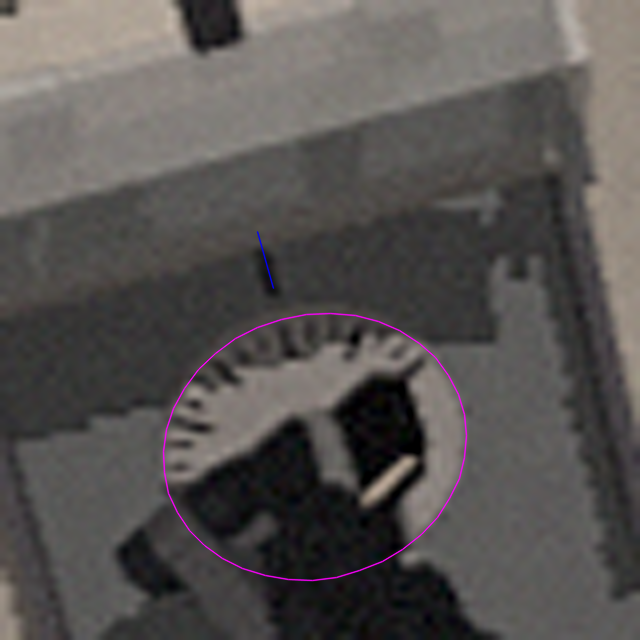

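Released next, then back straight off, move aside, and check the reading.

```bash
python3 -m inch '0 0 0 0 0 0 -0.2;0 0 0 0 0 0 -0.2;0 0 -10 0 0 0 -0.2;0 0 -20 0 0 0 -0.2;0 0 -30 0 0 0 -0.2;0 0 -40 0 0 0 -0.2;0 0 -40 0 0 0 -0.2;0 0 0 0 0 0 -0.2' 40
python3 - <<'E'
from h import *
s=readout.sense();R0=q2R(s['eef_rot']);print((R0.T@Y).round(2),s['tool_pos'],s['qpos'].round(2))
E
```

```text
clock: 21.05
tool_pos: [0.4396, -0.0177, 0.1907]
eef_rot: [-0.152, 0.889, -0.38, 0.208]
ft_force: [0.6, -0.2, 0.8]
finger_gap: 0.0338
[-0.87 -0.5  -0.01] [ 0.43964394 -0.01773386  0.1907224 ] [-0.32 -0.58  2.44  0.35  0.85  1.88]
```

```bash
python3 -m inch '-30 -17 -15 0 0 0 -0.2;-35 -20 -15 0 0 0 -0.2;-35 -20 -10 0 0 0 -0.2;-35 -20 0 0 0 0 -0.2;-35 -20 0 0 0 0 -0.2;-25 -15 0 0 0 0 -0.2;0 0 0 0 0 0 -0.2' 40
cat >> h.py <<'E'
def rect(p,n,h,name,H=60,s=5):
    c=np.array([[-H,-H],[H,-H],[H,H],[-H,H]])/1000.
    src=proj(n,d2w(np.c_[c,np.full(4,h)])).astype(np.float32)
    dst=np.array([[ (H-y*1000)*s,(H-x*1000)*s] for x,y in c],np.float32)
    o=cv2.warpPerspective(p,cv2.getPerspectiveTransform(src,dst),(2*H*s,2*H*s),flags=cv2.INTER_CUBIC)
    cv2.imwrite(name,o[:,:,::-1]); return o
E
python3 - <<'E'
from h import *
I=np.mean([eyes.camera('top')[0].astype(float) for _ in range(8)],0).astype(np.uint8)
np.savez('pics/t15.npz',p=I)
rect(I,'top',.037,'pics/q37.png'); rect(I,'top',.008,'pics/q8.png')
p,d=eyes.camera('scene'); overlay('s15','scene',(180,70),200,150,4,[],p);np.savez('pics/s15.npz',p=p,d=d)
E
```

```text
clock: 21.75
tool_pos: [0.3771, 0.1433, 0.2288]
eef_rot: [-0.178, 0.896, -0.357, 0.196]
ft_force: [0.0, -1.0, -0.1]
finger_gap: 0.0344
```

View pics/q8.png

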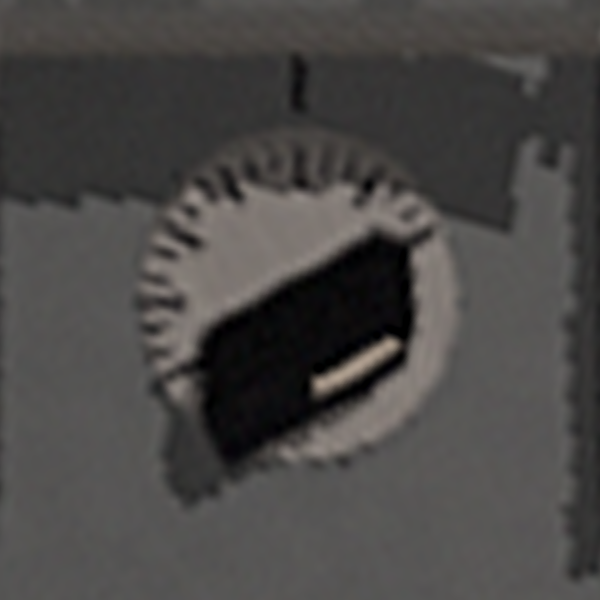

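View pics/q37.png

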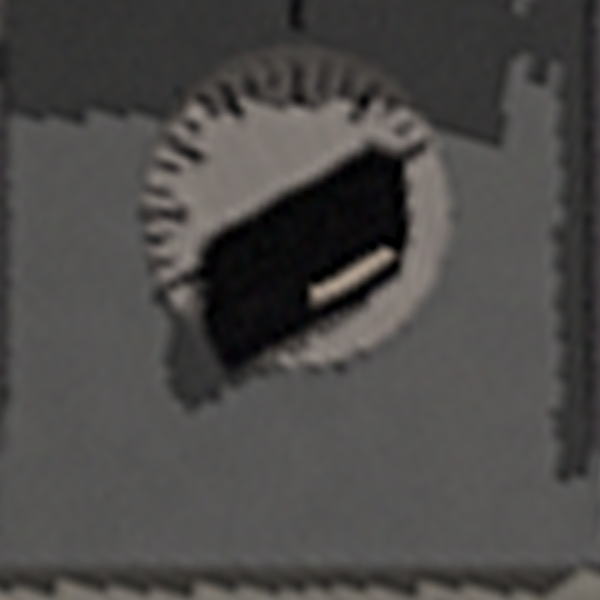

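View pics/s15.png

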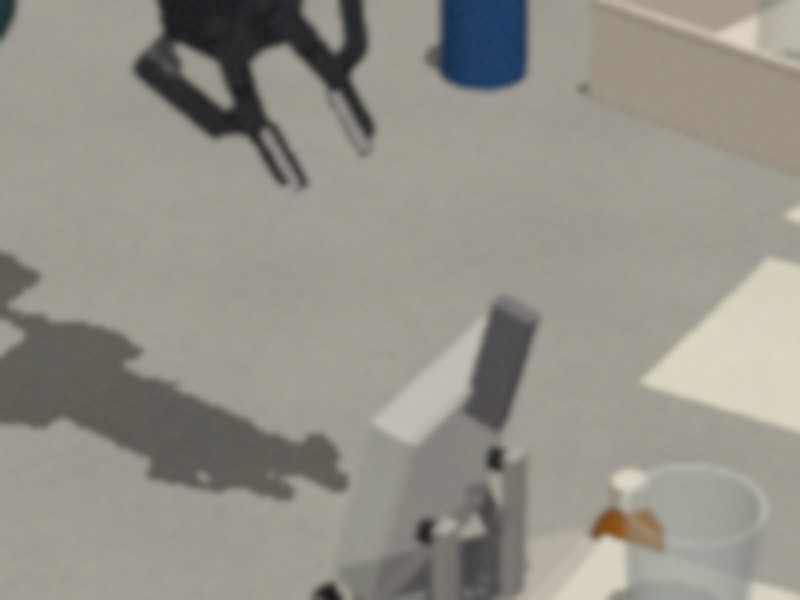

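The cover is still open. The index line is at (299,80), above the centre at (300,298), and a tick sits near it. For a precise reading I'll unwrap the skirt in polar form.

Run:
```python
from h import *
from scipy.optimize import minimize
I=np.load('pics/t15.npz')['p']
o=rect(I,'top',.008,'pics/x.png',H=60,s=10).astype(np.float32).mean(2)
def pol(c,r0=20,r1=31,n=3600):
    th=np.radians(np.arange(n)/10.); r=np.arange(r0,r1,.25)
    T,Rr=np.meshgrid(th,r); 
    mx=(c[0]+Rr*np.sin(T))*10; my=(c[1]-Rr*np.cos(T))*10
    return cv2.remap(o,mx.astype(np.float32),my.astype(np.float32),cv2.INTER_LINEAR)
best=None
def phase(c,r0,r1,show=False):
    s=pol(c,r0,r1).mean(0); s=s-cv2.GaussianBlur(s[None],(0,0),60,borderType=cv2.BORDER_WRAP if 0 else cv2.BORDER_REFLECT)[0]
    a=np.arange(3600)/10.
    m=(a>285)|(a<45)   # visible, clear of the bar
    z=(s[m]*np.exp(-1j*np.radians(a[m]*36))).sum()/np.abs(s[m]).sum()
    return np.abs(z),(-np.degrees(np.angle(-z))/36)
for c in [(60,60),(60,59.5),(60.5,60),(59.5,60),(60,60.5)]: print(c,phase(c,27,31))
r=minimize(lambda c:-phase(c,27,31)[0],[60,60],method='Nelder-Mead');print(r.x,-r.fun,phase(r.x,27,31),phase(r.x,27.5,30))
c=r.x
# individual tick minima in outer band, and longness in inner band
so=pol(c,28,31).mean(0); si=pol(c,22,26).mean(0)
so=cv2.GaussianBlur(so[None],(0,0),8)[0]
from scipy.signal import argrelmin
for i in argrelmin(so,order=30,mode='wrap')[0]: print(i/10,so[i].round(0),si[i].round(0),end=' | ')
# index line
P=pol(c,37,48).mean(0); P=np.roll(P,300)[:600]; P=cv2.GaussianBlur(P[None],(0,0),5)[0]; w=np.clip(np.median(P)-P-4,0,None); w[:200]=0;w[400:]=0;print('\nindex',(w*np.arange(600)).sum()/w.sum()/10-30)
cv2.imwrite('pics/pol.png',cv2.resize(np.roll(pol(c,15,50),1800,axis=1),(800,420)))
```

```text
(60, 60) (np.float64(0.6724503317177646), np.float64(-0.3194233300629221))
(60, 59.5) (np.float64(0.5384240584440808), np.float64(-0.8192343842699854))
(60.5, 60) (np.float64(0.6901109720979474), np.float64(-1.0584486843198184))
(59.5, 60) (np.float64(0.6400268429679464), np.float64(0.4251753872369553))
(60, 60.5) (np.float64(0.7424981951887365), np.float64(0.046837268407422354))
[59.86350873 60.69990572] 0.7479340757072408 (np.float64(0.7479340757072408), np.float64(0.37370326644903906)) (np.float64(0.747493357575873), np.float64(0.3869880305976727))
10.6 53.0 75.0 | 20.3 48.0 121.0 | 30.4 36.0 63.0 | 40.0 63.0 125.0 | 50.8 85.0 103.0 | 60.9 56.0 21.0 | 74.9 123.0 74.0 | 80.7 122.0 91.0 | 99.4 119.0 82.0 | 106.5 118.0 79.0 | 118.9 125.0 54.0 | 126.5 120.0 84.0 | 135.7 120.0 108.0 | 144.7 122.0 86.0 | 156.6 114.0 85.0 | 168.0 122.0 61.0 | 181.0 99.0 19.0 | 199.7 9.0 12.0 | 215.6 10.0 12.0 | 241.0 60.0 30.0 | 250.7 68.0 119.0 | 260.2 56.0 120.0 | 270.6 58.0 63.0 | 279.7 68.0 128.0 | 290.6 60.0 119.0 | 300.2 54.0 48.0 | 310.2 64.0 120.0 | 321.6 46.0 121.0 | 330.3 34.0 63.0 | 340.0 44.0 108.0 | 349.8 55.0 72.0 | 359.9 39.0 48.0 | 
index -0.2826297978360728[ WARN:0@2.338] global loadsave.cpp:1063 imwrite_ Unsupported depth image for selected encoder is fallbacked to CV_8U.
```

View pics/pol.png

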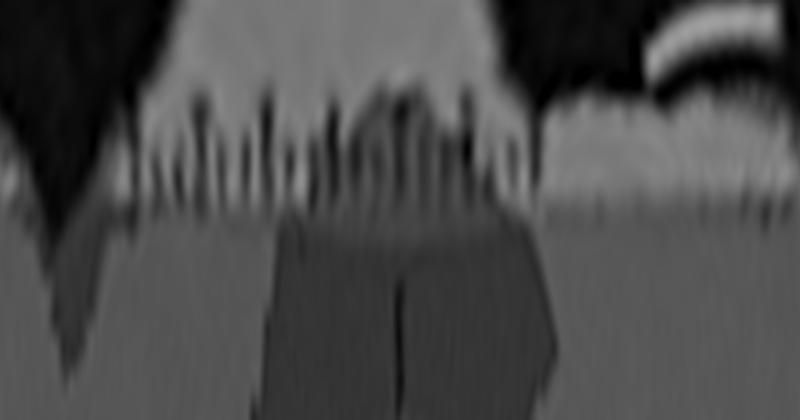

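The long ticks sit at 60.9° (zero, at the nose), 30.4°, 359.9° (the 60 line), 330.3° and so on. The index line is at −0.3°, so the dial reads about 60.2–60.6°. Last check before handing in: the bystanders and the cover angle.

Run:
```python
from h import *
a=np.load('pics/top0.npz')['p'];b=np.load('pics/t15.npz')['p']
for n,(u,v,w) in dict(beaker=(303,178,34),bottle_a=(233,272,20),bottle_b=(456,250,24),cork=(416,162,28)).items():
    A=a[v-w:v+w,u-w:u+w].mean(2).astype(np.float32);B=b[v-w:v+w,u-w:u+w].mean(2).astype(np.float32)
    print(n,'meandiff',abs(A-B).mean().round(2),'shift px',np.round(cv2.phaseCorrelate(A,B)[0],2))
p,d=eyes.camera('top');S=w2d(cloud('top',d))
f=np.load('pics/s15.npz');S2=w2d(cloud('scene',f['d']))
m=(f['d']>0)&(abs(S2[...,1])<.02)&(S2[...,0]>.1)&(S2[...,2]>.1)&(S2[...,2]<.25)&(S2[...,0]<.25)
q=S2[m];q=q[abs(q[:,1])<.008]; print(len(q)); k=np.polyfit(q[:,0],q[:,2],1);print('tongue line slope deg',np.degrees(np.arctan(k[0])),'=> opening',180-np.degrees(np.arctan(k[0])), q[:,0].max(),q[:,2].max())
s=readout.sense();print(s['clock'],s['ft_force'],abs(s['qd']).max())
```

```text
beaker meandiff 2.99 shift px [ 0.02 -0.06]
bottle_a meandiff 2.43 shift px [-0.    0.04]
bottle_b meandiff 2.6 shift px [0.05 0.04]
cork meandiff 2.3 shift px [-0.03 -0.03]
445
tongue line slope deg 28.58234826153914 => opening 151.41765173846085 0.20404471481683603 0.16079593906668802
22.25 [ 0.45896528 -0.13172123  0.3003383 ] 0.004339969991716772
```

The extreme points of the open tongue (x 0.204, z 0.161 m) match the prediction for 2.36 rad (0.205, 0.163). The bystanders haven't moved, and the arm is still and clear. Handing in.

```bash
python3 -c "
from cell import bot
print(bot.hand_in())"
```

```text
the job is handed in; nothing more can be done
None
```

The cover is open on its rest posts and the dial reads about 60°. I handed the job in at about 22 s of the 66 s allowed; no verdict was reported.

**What I did**
- I swung the cover up by its tongue and released it just past 132° (fully open is 135°). It stayed open against its posts.
- I turned the dial from about 127° back to its zero stop, regripping once at 61° to keep joint 6 away from its limit. The turning moment rose steeply there, to 0.74 N m.
- I then brought the dial up clockwise to 60°, let go and moved clear.

**Last checks**
- **Dial:** The camera reading of the skirt lines is 60.2–60.6°, with the second long line on the index line.
- **Cover:** The tongue's furthest points match the fully open position within about 2 mm. A straight-line fit through the tongue gave 151° instead of 135°; I set it aside because it mixed the tongue's faces.
- **Bystanders:** The beaker, bottles and cork ring moved less than 0.1 pixel in the top view.
- **Robot:** It was still, about 20 cm from the dial, with no contact force.

**What disagreed with the description**
- **Fingertips:** They sit about 37 mm further back along the tool than stated. My first close on the tongue therefore shut on nothing above it; I corrected the offset from the images.
- **Dial centre:** It is about 18 mm further down the slope than my first assumption that it lay at hotplate x = 0.

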